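# Load the egg smoker, shut it, bolt it and set its thermostat

## Robot

A 6-joint arm with a two-finger parallel gripper is mounted at the origin on the work surface. World frame = base frame: x ahead of the robot, y to its left, z up, the work surface at z = 0. Lengths are in mm, angles in rad, forces in N, time in s.
With the tool pointing down it reaches from about 350 to 975 mm from the base axis. Payload 7.1 kg.
Tool frame: the origin (TCP) lies at the very end of the fingers, on their centre line; the grasp point (between the pads) lies 19 mm behind it; z points along the fingers, y is the line along which they close (so a half turn about z gives the same grasp; the last joint's range is limited). The gripper opens to 88 mm and grips with 3 to 60 N. Pads are 20 mm wide; open, the fingers measure 115 mm over their backs; the gripper's body (75 mm by 178 mm) begins 61 mm behind the grasp point.
Start: joints at [-1.142, 0.423, 1.63, -0, 1.089, -0.019], TCP at [270.629, -563.351, 222.675] pointing down, gripper open.
Joint ranges: [-3, 3], [-0.9, 2.11], [0.09, 2.58], [-1.31, 4.45], [0.11, 2.69], [-2.54, 2.54]. Speed limits (rad/s): [2.39, 2.39, 3.01, 3.14, 3.14, 3.14].

## Interface

Orientations are given as a 3x3 rotation matrix whose columns are the frame's x, y, z axes.
In Python, from plant import manip, viewer gives the robot as it stands.
- The arm moves only by the shell command python3 -m creep [OPENING] [FORCE], which reads ROWS from standard input. ROWS is a JSON object whose key "motion" holds a list of rows, 1 to 5 of them, each of 6 numbers: dx, dy, dz in normalised numbers (1 is 200 mm), then a rotation vector rx, ry, rz in fractions of the full range, 1 being 4 rad; each row shifts and turns the commanded pose from where the row before left it, along the tool's axes as they then stand; what a row does not reach is not made up. A row lasts 1/12 s, in which the tool goes at most 41.7 mm and 0.125 rad, less where a joint would pass 70% of its speed; a pose out of reach is approached as far as the arm can. OPENING is the finger opening in mm, set as the command begins (- or left out keeps the last). The fingers move at their own pace and stop on an object; FORCE is the grip in N (left out, the last holds). Time passes only in rows, so rows that do not move let the fingers close. It prints the time, the measured TCP pose, the force, the opening and the grip force at its end. No shift or turn number may pass 1 either way. Input that does not fit is refused with a message, and nothing moves.
- manip.read_state(): the state, without advancing time (a new reading comes with each control period).
- viewer.grab_frame(name): name is "side" or "top"; returns a dict with "frame" (384x512x3 uint8, red, green, blue), "fov_y" (degrees; the focal length in pixels is half the picture's height over the tangent of half this angle, whatever the lens; pixels are square), "cx", "cy" (the principal point, pixels), "k1" (the pictures are not rectified: a ray, as slopes to the right and down, at radius r is drawn at 1 + k1 r^2 times it, then the intrinsics apply), "cam_to_world" (4x4, takes a point from camera to world coordinates). Camera axes: x right, y up, looking along -z (the intrinsics and any distortion apply to the point x, -y, -z); pixel columns grow to the right and rows downward; lengths in mm; the calibration is good to about 2 mm. A picture is of the moment at which its call begins. There is no depth.
- manip.sign_off(): hands the job in; it is judged then, once.
The state is a dict: "time_s": time; "q": joint angles; "joint_velocities": joint speeds; "joint_efforts": joint torques, N m; "tool_pos": TCP position; "ee_rot": TCP orientation; "ft_force": force on the tool from outside, world axes, zero at the start; "ft_torque": the same for the moment, N m; "finger_gap": finger opening in mm; "finger_force": force on a finger pad.
Only numpy, scipy, OpenCV 4.12 (cv2) and the standard library are available. Lean on these libraries where they do the work, as an engineer would, in place of code of your own. Each camera call takes 0.05 s, during which the arm holds its last target. There are 200 camera calls.

## Task

Get the table-top smoker ready for a batch of duck eggs: put the wood-chip box flat in the bay at the end of the chamber, and stand every egg from the wooden board upright in a wire ring of the smoker's rack, one to a ring. Then shut the lid, slide its barrel bolt fully across into the lid and turn the bolt's handle right down into the notch. Set the thermostat pointer to the long mark on its scale, and leave the jar, the grinder and the bowl where they are.

Things in the scene. Friction and masses are not known exactly. Their poses are not given: they have to be found in the camera images.
- smoker: Fixed steel table-top smoker, 246 mm deep (x), 396 long (y). Origin under its middle, x away from the robot, y to the robot's left ("smoker frame", used below). Control deck on the robot's side: x -121 to -16, top z 92 mm. Open chamber behind it: inside x -8 to 117, y -190 to 190, floor z 30; 8 mm walls, rim z 92. In it a row of four wire rings and, at the +y end, the chip bay.
- seat1 (a point): Where the blunt bottom end of an egg lies when it stands in wire ring 1 (smoker frame x 49, y -145, z 43 mm): on the ring's axis, 11 mm below the top of its 5 mm wire; ring 44 mm in mean diameter.
- seat2 (a point): Where the blunt bottom end of an egg lies when it stands in wire ring 2 (smoker frame x 49, y -75, z 43 mm): on the ring's axis, 11 mm below the top of its 5 mm wire; ring 44 mm in mean diameter.
- seat3 (a point): Where the blunt bottom end of an egg lies when it stands in wire ring 3 (smoker frame x 49, y -5, z 43 mm): on the ring's axis, 11 mm below the top of its 5 mm wire; ring 44 mm in mean diameter.
- seat4 (a point): Where the blunt bottom end of an egg lies when it stands in wire ring 4 (smoker frame x 49, y 65, z 43 mm): on the ring's axis, 11 mm below the top of its 5 mm wire; ring 44 mm in mean diameter.
- chip_bay (a point): Centre of the chip bay's floor (smoker frame x 54, y 148, z 30 mm). The bay is 125 mm (x) by 84 mm (y), between the end wall and a divider (12 mm thick, 42 mm high).
- chip_box: Loose closed steel wood-chip box, 100 mm long (its x), 56 wide (y), 40 high, about 0.35 kg, with an upright loop handle along its length: 10 mm round bar, 60 mm long, centred 67 mm above the underside. Origin at the centre of the underside. Starts on a sheet of paper beside the smoker. Lies flat in the bay only with its length along the smoker's x (either way round).
- egg_board: Fixed wooden egg board 290 mm long (its x), 85 wide (y), top face 38 mm above the table, with a row of four 41 mm holes along x (at -105, -35, 35, 105 mm). Origin under its centre on the table. It and the chip box lie on different sides of the smoker, either way round. Eggs start in some of the holes.
- egg1: Duck egg, off-white, 66 mm long, 50 mm across at its widest (25 mm above the blunt end), about 80 g; some of the four may be absent. Origin at the blunt bottom end, z axis towards the pointed end. It starts upright, pointed end up, in a hole of the egg board, its bottom 11 mm below the board's top face. Rigid; rolls away if dropped.
- egg2: Duck egg, off-white, 66 mm long, 50 mm across at its widest (25 mm above the blunt end), about 80 g; some of the four may be absent. Origin at the blunt bottom end, z axis towards the pointed end. It starts upright, pointed end up, in a hole of the egg board, its bottom 11 mm below the board's top face. Rigid; rolls away if dropped.
- egg3: Duck egg, off-white, 66 mm long, 50 mm across at its widest (25 mm above the blunt end), about 80 g; some of the four may be absent. Origin at the blunt bottom end, z axis towards the pointed end. It starts upright, pointed end up, in a hole of the egg board, its bottom 11 mm below the board's top face. Rigid; rolls away if dropped.
- egg4: Duck egg, off-white, 66 mm long, 50 mm across at its widest (25 mm above the blunt end), about 80 g; some of the four may be absent. Origin at the blunt bottom end, z axis towards the pointed end. It starts upright, pointed end up, in a hole of the egg board, its bottom 11 mm below the board's top face. Rigid; rolls away if dropped.
- lid (a joint): Angle of the smoker's lid: 0 shut, 1.5 to 1.6 standing open. Friction hinge on the far rim; stays where it is left, under 10 N at its handle. Open, it stands as a wall behind the chamber, 290 mm high. A shallow steel hood, 143 by 400 mm, 30 mm thick; shut, its top is at z 124 mm and its front face at x -18 mm in the smoker frame.
- lid_hinge (a point): Middle of the lid's hinge line, which runs along y (smoker frame x 121, y 0, z 94 mm).
- lid_handle (a point): Middle of the lid's handle: 10 mm round wooden bar along y, 90 mm long between its posts, 35 mm off the lid's free edge. At lid angle t it is at x = 121 - 174 cos t + 18 sin t, z = 94 + 174 sin t + 18 cos t mm in the smoker frame: standing up when the lid is open, pointing at the robot above the deck (z 112 mm) when shut.
- bolt_slide (a joint): Travel of the barrel bolt on the deck, in m: 0 drawn back, 0.045 fully across with its tip in the hole of the lid's front edge. Slides to the smoker's +x (away from the robot), about 3 N of friction. It cannot enter the lid unless that is shut, and the lid cannot shut on a bolt that is out.
- bolt_turn (a joint): Angle of the bolt's handle: 0 straight up, 1.5 lying level to the smoker's +y side, right down in the notch. The barrel's slot keeps it up until the bolt is nearly fully across (over 0.042 m); it stays where it is left.
- bolt_ball (a point): Centre of the 18 mm ball on the end of the bolt's 10 mm thick handle, 45 mm from the bolt's axis, which runs along x at y 100, z 106 mm (smoker frame). The handle stands at x = -105 mm + travel. At angle t the ball is 45 sin t to +y of the axis and 45 cos t above it. The slotted barrel round the axis is 23 mm wide, its top at z 115 mm.
- thermostat (a joint): Angle of the thermostat knob: 0 at the first mark, growing clockwise seen from above, up to 4.71. At 0 its white pointer is 135 degrees from the smoker's x axis towards +y. Ten white marks 30 degrees apart; the one long thick mark is the seventh, at 3.14. Light friction, stays where it is left.
- thermostat_axis (a point): Point on the knob's vertical axis at the height to grip (smoker frame x -68, y -130, z 117 mm). The grip is a black bar 50 mm long (along the pointer), 13 thick, 24 high, its top at z 126 mm.
- jar: Bystander: amber glass jar, 68 mm across, 95 mm high. Origin at the centre of its underside.
- grinder: Bystander: wooden coffee grinder, 90 mm square, 155 mm high with its crank. Origin at the centre of its underside.
- bowl: Bystander: white bowl, 110 mm across, 45 mm high. Origin at the centre of its underside.
Mind the look-alikes: they are no part of the job. What is shaped like the egg1 but blue is not meant.

How it is judged (in metres and radians):
On the way, in this order (a step that is already met when the one before it is completed fails the run):
1. the chip box lies flat in its bay and every egg stands upright in a ring, all let go (x of chip_box in the frame of chip_bay between -0.025 and 0.025 m and y of chip_box in the frame of chip_bay between -0.025 and 0.025 m and z of chip_box in the frame of chip_bay below 0.008 m and angle between chip_box's own z axis and vertical below 0.12 rad and (distance between egg1 and seat1 below 0.01 m or distance between egg1 and seat2 below 0.01 m or distance between egg1 and seat3 below 0.01 m or distance between egg1 and seat4 below 0.01 m) and angle between each of egg1, egg2, egg3, egg4's own z axis and vertical below 0.25 rad and (distance between egg2 and seat1 below 0.01 m or distance between egg2 and seat2 below 0.01 m or distance between egg2 and seat3 below 0.01 m or distance between egg2 and seat4 below 0.01 m) and (distance between egg3 and seat1 below 0.01 m or distance between egg3 and seat2 below 0.01 m or distance between egg3 and seat3 below 0.01 m or distance between egg3 and seat4 below 0.01 m) and (distance between egg4 and seat1 below 0.01 m or distance between egg4 and seat2 below 0.01 m or distance between egg4 and seat3 below 0.01 m or distance between egg4 and seat4 below 0.01 m) and contact force between the fingers and egg1 below 0.2 N and contact force between the fingers and egg2 below 0.2 N and contact force between the fingers and egg3 below 0.2 N and contact force between the fingers and egg4 below 0.2 N and contact force between the fingers and chip_box below 0.2 N), for 0.2 s.
2. the lid is shut (value of joint lid below 0.03 rad), for 0.2 s.
3. the bolt is slid fully across (value of joint lid below 0.03 rad and value of joint bolt_slide above 0.04 m), for 0.1 s.
4. the bolt's handle is turned down into the notch (all of step 3 and value of joint bolt_turn above 1.2 rad), for 0.2 s.
At the end, for the whole second after the job is handed in: Chip box flat in its bay (within 25 mm of centre), each egg upright (0.25 rad) in a ring, bottom within 10 mm of the seat, lid shut (under 0.03 rad), bolt across (over 40 mm), its handle down (over 1.2 rad), thermostat within 0.12 rad of the long mark (3.14), all released and at rest (all of step 1 and all of step 4 and linear speed of each of egg1, egg2, egg3, egg4, chip_box below 0.03 m/s and value of joint thermostat between 3.02 and 3.26 rad); the robot touches nothing.
It fails at once if the jar is moved by more than 30 mm (distance of jar from where it was at the start of the episode above 0.03 m).
It fails at once if the grinder is moved by more than 30 mm (distance of grinder from where it was at the start of the episode above 0.03 m).
It fails at once if the bowl is moved by more than 30 mm (distance of bowl from where it was at the start of the episode above 0.03 m).
Of egg1, egg2, egg3, egg4 only 2 to 4 are there at a start; the rules pass over those that are not, and their reading is None.
At some moment in a run one of chip_box may be knocked a few centimetres aside while the robot is not near it.
It also fails if it takes over 210 s, if anything falls off the work surface, if the arm or the gripper's body presses on something with over 40 N, if the wrist force passes 120 N, or if a joint passes its speed limit or range.

## Working session

There is one attempt and no reset: what is moved stays moved. The work goes in short steps, Python scripts to look and compute and a shell command to move; the robot and the scene stay as the last step left them, time stands still between calls to the robot, and variables do not carry over. Pictures are saved under pics/ and viewed, at most 14 in all, crops included, and the job is handed in when it is done.

```bash
ls; mkdir -p pics; cat > h.py <<'E'
import numpy as np, cv2
from plant import manip, viewer
def grab(n):
    f=viewer.grab_frame(n); f['name']=n; return f
def K(f):
    h=f['frame'].shape[0]; fl=h/2/np.tan(np.radians(f['fov_y']/2))
    return np.array([[fl,0,f['cx']],[0,fl,f['cy']],[0,0,1.]]),np.array([f['k1'],0,0,0,0.])
def proj(f,P):
    P=np.atleast_2d(np.asarray(P,float)); T=np.linalg.inv(np.array(f['cam_to_world'])); c=P@T[:3,:3].T+T[:3,3]
    c=c*[1,-1,-1]; k,d=K(f)
    return cv2.projectPoints(c.reshape(-1,1,3),np.zeros(3),np.zeros(3),k,d)[0].reshape(-1,2)
def ray(f,px):
    k,d=K(f); u=cv2.undistortPoints(np.array(px,float).reshape(-1,1,2),k,d).reshape(-1,2)
    T=np.array(f['cam_to_world']); v=np.c_[u[:,0],-u[:,1],-np.ones(len(u))]@T[:3,:3].T
    return T[:3,3],v/np.linalg.norm(v,axis=1)[:,None]
def onz(f,px,z):
    o,v=ray(f,px); return o+v*((z-o[2])/v[:,2])[:,None]
E
python3 - <<'E'
from h import *
for n in('top','side'):
    f=grab(n); cv2.imwrite(f'pics/{n}0.png',cv2.resize(f['frame'][:,:,::-1],(800,600),interpolation=cv2.INTER_CUBIC))
    print(n,f['fov_y'],f['cx'],f['cy'],f['k1'],np.round(f['cam_to_world'],3).tolist())
s=manip.read_state(); print(s['time_s'],s['tool_pos'],np.round(s['ee_rot'],3).tolist(),s['finger_gap'])
E
```

```text
pics
top 52.081725564223404 252.1904522211999 188.32368085022912 -0.006468316810356266 [[-0.004, 0.982, -0.186, 266.493], [-1.0, -0.001, 0.014, 16.188], [0.013, 0.186, 0.982, 1550.17], [0.0, 0.0, 0.0, 1.0]]
side 48.79192583179485 253.94780958244345 186.47328216405484 -0.05331964148839302 [[-0.932, 0.216, -0.291, 56.679], [-0.362, -0.534, 0.764, 1229.283], [0.009, 0.817, 0.576, 1039.626], [0.0, 0.0, 0.0, 1.0]]
0.1 [ 270.4187405  -562.93691223  221.99786847] [[0.901, 0.433, -0.001], [0.433, -0.901, 0.001], [0.0, -0.001, -1.0]] 87.66655996962159
```

View pics/top0.png

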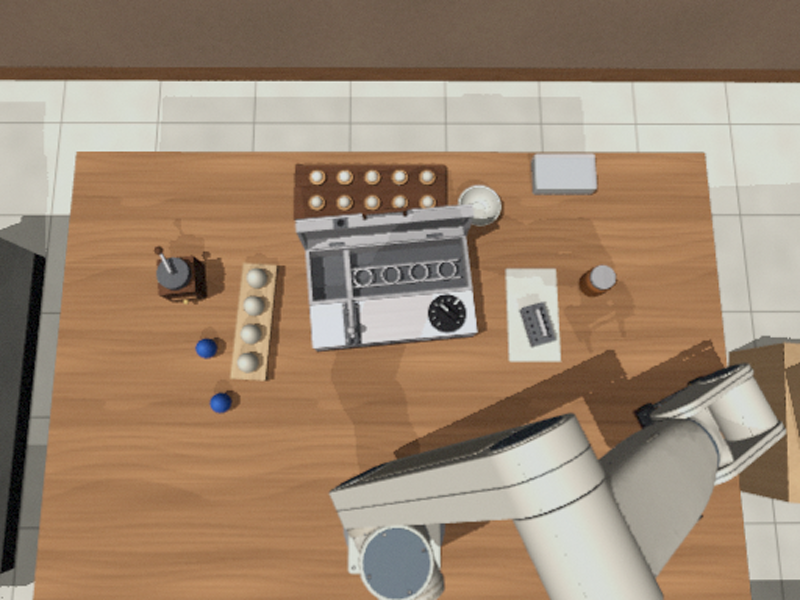

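View pics/side0.png

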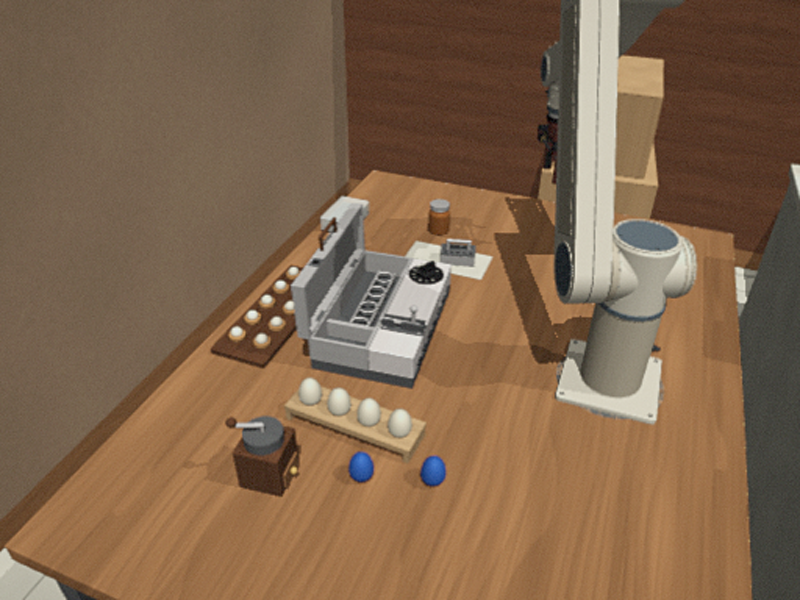

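The top view shows the smoker at about (390,285) and the board with four eggs at (250,320) on its left. The chip box is at (537,324) on the paper to its right. The blue eggs and the brown tray are decoys. I'll zoom in for measuring.

```bash
python3 - <<'E'
from h import *
f=grab('top'); c=f['frame'][95:260,140:400,::-1]
cv2.imwrite('pics/top1.png',cv2.resize(c,None,fx=3,fy=3,interpolation=cv2.INTER_CUBIC))
hsv=cv2.cvtColor(f['frame'],cv2.COLOR_RGB2HSV)
# eggs: low sat bright left of smoker
m=((hsv[...,1]<60)&(hsv[...,2]>130)).astype(np.uint8); m[:, :145]=0; m[:,185:]=0; m[:160]=0;m[250:]=0
n,l,st,ce=cv2.connectedComponentsWithStats(m)
for i in range(1,n):
    if st[i,4]>20: print('egg',st[i],ce[i],onz(f,[ce[i]],60).round(1))
# deck
m=((hsv[...,1]<50)&(hsv[...,2]>190)).astype(np.uint8); m[:180]=0; m[:,:190]=0; m[:,315:]=0; m[235:]=0
cs=max(cv2.findContours(m,0,2)[0],key=cv2.contourArea); print('deck',cv2.minAreaRect(cs),cv2.approxPolyDP(cs,3,True).reshape(-1,2).tolist())
# board
m=((hsv[...,0]>8)&(hsv[...,0]<25)&(hsv[...,2]>190)).astype(np.uint8); m[:160]=0; m[:,:140]=0; m[:,185:]=0;m[250:]=0
cs=max(cv2.findContours(m,0,2)[0],key=cv2.contourArea); r=cv2.minAreaRect(cs);print('board',r,onz(f,cv2.boxPoints(r),38).round(1).tolist(),onz(f,[r[0]],38))
# box
m=((hsv[...,2]<150)&(hsv[...,1]<70)).astype(np.uint8); m[:185]=0; m[:,:328]=0; m[:,357:]=0;m[228:]=0
cs=max(cv2.findContours(m,0,2)[0],key=cv2.contourArea); r=cv2.minAreaRect(cs);print('box',r,onz(f,[r[0]],40))
E
```

```text
egg [158 172  10  12  97] [162.46391753 177.63917526] [[591.8 342.3  60. ]]
egg [156 190  10  12  99] [160.5959596  195.53535354] [[521.6 346.8  60. ]]
egg [154 208  10  12  98] [158.58163265 213.7755102 ] [[451.3 351.7  60. ]]
egg [152 227  10  12  97] [156.60824742 232.24742268] [[381.2 356.3  60. ]]
deck ((267.2178039550781, 201.72259521484375), (28.987390518188477, 72.96688079833984), 85.42607879638672) [[302, 188], [287, 186], [299, 197], [298, 206], [291, 213], [281, 213], [272, 201], [274, 193], [283, 188], [232, 190], [232, 219], [304, 212]]
board ((161.5548095703125, 205.97947692871094), (22.140832901000977, 73.85511779785156), 6.009006023406982) [[347.7, 397.6, 38.0], [635.2, 380.3, 38.0], [625.7, 293.3, 38.0], [338.7, 313.6, 38.0]] [[484.32252124 346.33930911  38.        ]]
box ((344.0594787597656, 206.9432373046875), (25.953081130981445, 17.35106658935547), 72.89727020263672) [[ 478.78125032 -362.21697392   40.        ]]
```

View pics/top1.png

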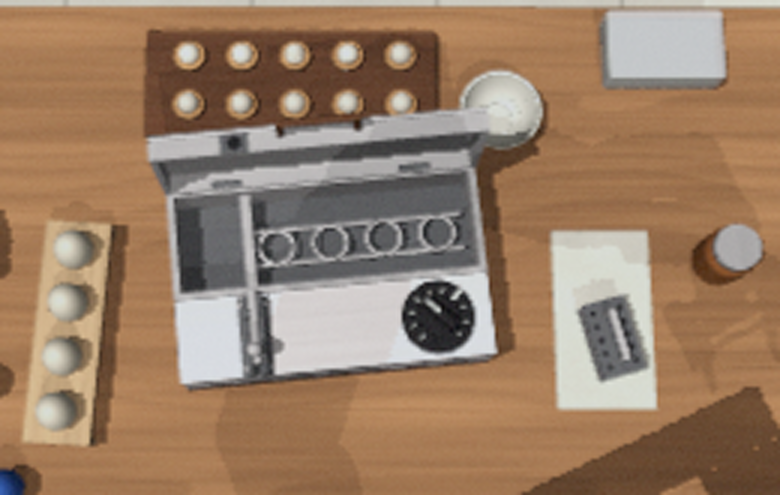

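```bash
python3 - <<'E'
from h import *
f=grab('side'); c=f['frame'][125:270,175:330,::-1]
cv2.imwrite('pics/side1.png',cv2.resize(c,None,fx=4,fy=4,interpolation=cv2.INTER_CUBIC))
hsv=cv2.cvtColor(f['frame'],cv2.COLOR_RGB2HSV)
m=((hsv[...,1]<70)&(hsv[...,2]>100)).astype(np.uint8); m[:, :185]=0; m[:,268:]=0; m[:238]=0;m[285:]=0
n,l,st,ce=cv2.connectedComponentsWithStats(m)
for i in range(1,n):
    if st[i,4]>20: print('egg',st[i],ce[i],onz(f,[ce[i]],62).round(1))
E
```

```text
egg [244 238  22   4  55] [256.74545455 239.01818182] [[429.1 219.9  62. ]]
egg [191 242  15  17 203] [198.07881773 250.30049261] [[589.2 343.7  62. ]]
egg [210 248  15  18 212] [216.59433962 256.80188679] [[519.5 348.2  62. ]]
egg [229 255  15  18 215] [235.66976744 263.6       ] [[450.1 353.2  62. ]]
egg [248 262  16  18 222] [255.44144144 270.68018018] [[380.5 358.4  62. ]]
```

View pics/side1.png

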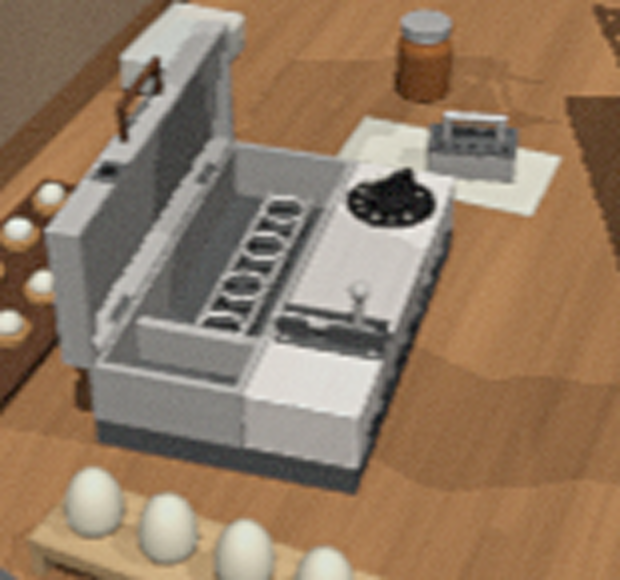

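```bash
cat > fit.py <<'E'
from h import *
from scipy.optimize import least_squares
T=grab('top');S=grab('side')
P=[]
for u,v,p in [(278,245,(49,65,52)),(331,242,(49,-5,52)),(384,237,(49,-75,52)),(438,232,(49,-145,52)),(438,316,(-68,-130,94)),(181,384,(-121,198,92)),(496,354,(-121,-198,92))]: P.append((T,u/3+140-1/3,v/3+95-1/3,p))
for u,v,p in [(286,207,(49,-145,52)),(265,245,(49,-75,52)),(243,281,(49,-5,52)),(390,203,(-68,-130,94)),(362,407,(-121,198,92)),(455,190,(-121,-198,92)),(359,290,(-105,100,151)),(98,366,(125,198,92))]: P.append((S,u/4+175-3/8,v/4+125-3/8,p))
def w(q,p): c,s=np.cos(q[2]),np.sin(q[2]); return [q[0]+c*p[0]-s*p[1],q[1]+s*p[0]+c*p[1],p[2]]
def res(q): return np.concatenate([proj(a,w(q,p))[0]-[u,v] for a,u,v,p in P])
r=least_squares(res,[500,0,0.1],loss='soft_l1'); q=r.x; print(q.round(4)); print(res(q).reshape(-1,2).round(1).tolist())
np.save('smoker.npy',q)
# box handle: top crop (622,333), side crop (475,127) full bar
a=onz(T,[[622/3+140-.33,333/3+95-.33]],67);b=onz(S,[[475/4+175-.4,121/4+125-.4]],67);print('handle',a,b)
# handle ends top / box corners
t=lambda L,z:onz(T,np.array(L)/3+[139.67,94.67],z).round(1).tolist()
print('handle ends',t([(614,308),(628,360)],70),'box top corners',t([(580,303),(624,292),(648,366),(602,380)],40))
print('side ends',onz(S,np.array([(446,121),(507,123)])/4+[174.6,124.6],67).round(1).tolist())
E
python3 fit.py
```

```text
[5.525229e+02 4.590700e+00 9.390000e-02]
[[-0.4, 0.8], [-0.2, 0.2], [-0.0, 0.2], [-0.3, 0.2], [0.4, 0.3], [-0.1, 0.1], [0.6, -0.1], [-0.5, -0.0], [-0.3, -0.3], [-0.1, 0.5], [0.1, -1.1], [-0.9, 1.8], [0.1, -4.1], [2.9, -0.1], [-2.1, -0.9]]
handle [[ 479.8717235  -366.98746058   67.        ]] [[ 473.75830566 -354.41032647   67.        ]]
handle ends [[511.7, -357.5, 70.0], [444.9, -372.2, 70.0]] box top corners [[523.3, -320.9, 40.0], [537.8, -379.2, 40.0], [440.7, -405.6, 40.0], [422.7, -345.1, 40.0]]
side ends [[503.8, -342.1, 67.0], [439.3, -363.8, 67.0]]
```

The side crop agrees with the top crop. The rings run from (286,207) to (219,320), the dial is at (390,203) and the box handle is at (475,118). I'm starting with the chip box at about (479,-366), yaw 0.24.

Careful with the scale: shifts go in shares of 200 mm and turns go in shares of 4 rad. That gives: 0.105 rad is 0.0263.

```bash
cat > go.py <<'E'
# go.py x y z yaw [s]: tool-frame delta still to go (after rotating to yaw); 's' => x y in smoker frame, yaw relative
import sys,numpy as np
from plant import manip
a=list(map(float,sys.argv[1:5])); s=manip.read_state(); R=np.array(s['ee_rot']); p=np.array(s['tool_pos'])
if len(sys.argv)>5:
    q=np.load('smoker.npy'); c,n=np.cos(q[2]),np.sin(q[2]); a[0],a[1]=q[0]+c*a[0]-n*a[1],q[1]+n*a[0]+c*a[1]; a[3]+=q[2]
yaw=np.arctan2(R[1,0],R[0,0]); rz=(yaw-a[3]+np.pi)%(2*np.pi)-np.pi
c,n=np.cos(a[3]),np.sin(a[3]); d=np.array(a[:3])-p
print('t',round(s['time_s'],2),'pos',p.round(1),'target',np.round(a,2),'yaw',yaw.round(3),'rz',rz.round(3),'d',np.round([c*d[0]+n*d[1],n*d[0]-c*d[1],-d[2]],1),'tilt',R[2,:2].round(3),'gap',round(s['finger_gap'],1),'q6',round(s['q'][5],2),'F',np.round(s['ft_force'],1))
E
python3 go.py 479 -366 130 0.24
echo '{"motion": [[0, 0, 0, 0, 0, 0.0263], [0, 0, 0, 0, 0, 0.0263]]}' | python3 -m creep 60
python3 go.py 479 -366 130 0.24
```

```text
t 0.3 pos [ 270.6 -563.2  222.4] target [ 4.79e+02 -3.66e+02  1.30e+02  2.40e-01] yaw 0.448 rz 0.208 d [ 249.3 -142.    92.4] tilt [ 0. -0.] gap 87.9 q6 -0.02 F [-1.   0.6  0.3]
time_s: 0.47
tool_pos: [270.6, -563.3, 222.6]
ee_rot: [[0.973, 0.231, -0.0], [0.231, -0.973, 0.0], [-0.0, -0.0, -1.0]]
ft_force: [-0.5, -0.0, 0.8]
finger_gap: 77.8
finger_force: 0.0
t 0.47 pos [ 270.6 -563.3  222.6] target [ 4.79e+02 -3.66e+02  1.30e+02  2.40e-01] yaw 0.233 rz -0.007 d [ 249.3 -142.1   92.6] tilt [-0. -0.] gap 77.8 q6 0.2 F [-0.5 -0.   0.8]
```

Scaled: 25 mm is 0.125, -14.2 mm is -0.071.

```bash
echo '{"motion": [[0.125, -0.071, 0.046, 0, 0, 0], [0.125, -0.071, 0.046, 0, 0, 0], [0.125, -0.071, 0.046, 0, 0, 0], [0.125, -0.071, 0.046, 0, 0, 0], [0.125, -0.071, 0.046, 0, 0, 0]]}' | python3 -m creep >/dev/null
echo '{"motion": [[0.125, -0.071, 0.046, 0, 0, 0], [0.125, -0.071, 0.046, 0, 0, 0], [0.125, -0.071, 0.046, 0, 0, 0], [0.125, -0.071, 0.046, 0, 0, 0], [0.125, -0.071, 0.046, 0, 0, 0]]}' | python3 -m creep 50 >/dev/null
echo '{"motion": [[0, 0, 0, 0, 0, 0], [0, 0, 0, 0, 0, 0]]}' | python3 -m creep >/dev/null
python3 go.py 479 -366 48 0.24
python3 - <<'E'
from h import *
a=grab('top')['frame'][150:250,290:390,::-1];b=grab('side')['frame'][100:200,250:350,::-1]
cv2.imwrite('pics/box.png',cv2.resize(np.hstack([a,b]),None,fx=4,fy=4,interpolation=cv2.INTER_CUBIC))
E
```

```text
t 1.47 pos [ 480.7 -365.3  130.1] target [ 4.79e+02 -3.66e+02  4.80e+01  2.40e-01] yaw 0.241 rz 0.001 d [-1.8  0.3 82.1] tilt [-0.001 -0.001] gap 49.8 q6 0.66 F [-1.1 -0.2  0.3]
```

View pics/box.png

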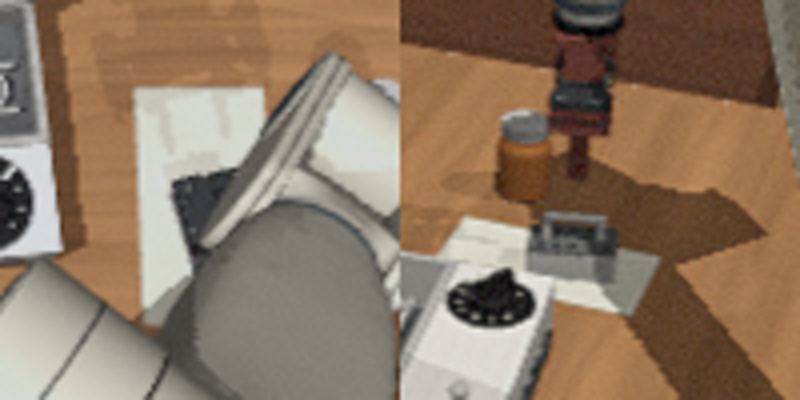

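The side half shows the fingertips at (577,178) directly above the handle bar at (575,219), and the box hasn't moved. I'll go down and grip.

Scaled: 20 mm is 0.1, -1.5 mm is -0.0075.

```bash
python3 - <<'E'
from h import *
f=grab('side'); print(onz(f,[[250+175/4-.4,100+218/4-.4],[250+177/4-.4,100+217/4-.4]],67), proj(f,[[480.7,-365.3,130],[479,-366,67]]),'seen tip',250+177/4-.4,100+178/4-.4)
E
echo '{"motion": [[-0.0075, 0, 0.1, 0, 0, 0], [0, 0, 0.1, 0, 0, 0], [0, 0, 0.1, 0, 0, 0], [0, 0, 0.1, 0, 0, 0], [0, 0, 0.005, 0, 0, 0]]}' | python3 -m creep 60
echo '{"motion": [[0, 0, 0, 0, 0, 0], [0, 0, 0, 0, 0, 0], [0, 0, 0, 0, 0, 0], [0, 0, 0, 0, 0, 0], [0, 0, 0, 0, 0, 0]]}' | python3 -m creep 0 25
echo '{"motion": [[0, 0, 0, 0, 0, 0], [0, 0, 0, 0, 0, 0], [0, 0, 0, 0, 0, 0], [0, 0, 0, 0, 0, 0], [0, 0, 0, 0, 0, 0]]}' | python3 -m creep
```

```text
[[ 475.66199212 -360.68646749   67.        ]
 [ 474.2157409  -363.63834125   67.        ]] [[293.44798735 141.08889103]
 [292.98198434 153.39389067]] seen tip 293.85 144.1
time_s: 2.03
tool_pos: [476.1, -366.6, 46.9]
ee_rot: [[0.972, 0.234, -0.004], [0.234, -0.972, 0.003], [-0.003, -0.004, -1.0]]
ft_force: [-1.2, 0.2, 0.5]
finger_gap: 59.9
finger_force: 0.0
time_s: 2.45
tool_pos: [479.2, -367.3, 50.8]
ee_rot: [[0.972, 0.235, 0.001], [0.235, -0.972, -0.001], [0.001, 0.002, -1.0]]
ft_force: [0.6, -0.1, 0.3]
finger_gap: 30.2
finger_force: 0.0
time_s: 2.87
tool_pos: [478.6, -366.5, 49.7]
ee_rot: [[0.972, 0.236, -0.0], [0.236, -0.972, 0.0], [-0.0, -0.0, -1.0]]
ft_force: [-1.1, 1.8, 2.9]
finger_gap: 9.3
finger_force: 25.0
```

Scaled: -40 mm is -0.2, -35 mm is -0.175, 0.05 rad is 0.0125.

```bash
echo '{"motion": [[0, 0, -0.1, 0, 0, 0], [0, 0, -0.175, 0, 0, 0.0125], [0, 0, -0.2, 0, 0, 0.0125], [0, 0, -0.2, 0, 0, 0.0113], [0, 0, -0.15, 0, 0, 0]]}' | python3 -m creep
python3 go.py 40 148 215 0 s;python3 go.py 54 148 80 0 s; python3 -c "
from h import *
f=grab('side'); cv2.imwrite('pics/lift.png',cv2.resize(f['frame'][:,:,::-1],(640,480)))"
```

```text
time_s: 3.28
tool_pos: [478.9, -367.2, 217.1]
ee_rot: [[0.996, 0.09, 0.001], [0.09, -0.996, -0.001], [0.001, 0.001, -1.0]]
ft_force: [1.4, -0.6, -3.8]
finger_gap: 9.3
finger_force: 25.0
t 3.28 pos [ 478.9 -367.2  217.1] target [5.7847e+02 1.5569e+02 2.1500e+02 9.0000e-02] yaw 0.09 rz -0.003 d [ 148.1 -511.2    2.1] tilt [0.001 0.001] gap 9.3 q6 0.81 F [ 1.4 -0.6 -3.8]
t 3.28 pos [ 478.9 -367.2  217.1] target [5.9241e+02 1.5700e+02 8.0000e+01 9.0000e-02] yaw 0.09 rz -0.003 d [ 162.1 -511.2  137.1] tilt [0.001 0.001] gap 9.3 q6 0.81 F [ 1.4 -0.6 -3.8]
```

View pics/lift.png

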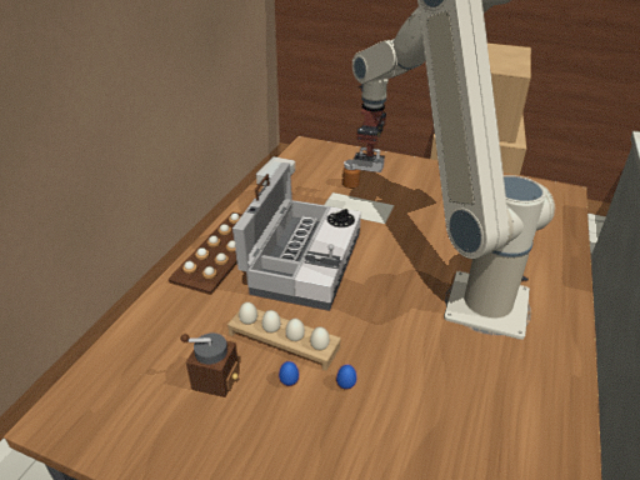

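The box hangs level in the gripper at (365,165). Carrying it to the bay.

Scaled: -34 mm is -0.17, 9.9 mm is 0.0495.

```bash
for i in 1 2 3; do echo '{"motion": [[0.0495, -0.17, 0, 0, 0, 0], [0.0495, -0.17, 0, 0, 0, 0], [0.0495, -0.17, 0, 0, 0, 0], [0.0495, -0.17, 0, 0, 0, 0], [0.0495, -0.17, 0, 0, 0, 0]]}' | python3 -m creep >/dev/null; done
echo '{"motion": [[0, 0, 0, 0, 0, 0], [0, 0, 0, 0, 0, 0], [0, 0, 0, 0, 0, 0]]}' | python3 -m creep >/dev/null
python3 go.py 54 148 80 0 s
python3 - <<'E'
from h import *
a=grab('top')['frame'][110:240,180:310,::-1];b=grab('side')['frame'][120:250,180:310,::-1]
cv2.imwrite('pics/bay.png',cv2.resize(np.hstack([a,b]),(800,400),interpolation=cv2.INTER_CUBIC))
E
```

```text
t 4.83 pos [578.5 154.5 213.6] target [5.9241e+02 1.5700e+02 8.0000e+01 9.0000e-02] yaw 0.094 rz -0.0 d [ 14.   -1.2 133.6] tilt [-0.002  0.001] gap 9.0 q6 1.72 F [-0.2 -0.4 -3.7]
```

View pics/bay.png

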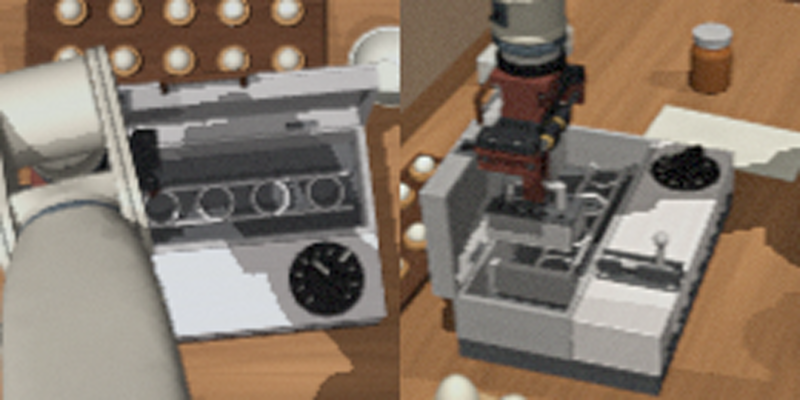

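The box at (530,215) sits over the bay and looks aligned. Lowering it.

Scaled: 35 mm is 0.175, 30 mm is 0.15.

```bash
echo '{"motion": [[0.03, -0.0025, 0.075, 0, 0, 0], [0.03, -0.0025, 0.15, 0, 0, 0], [0, 0, 0.175, 0, 0, 0], [0, 0, 0.15, 0, 0, 0], [0, 0, 0.075, 0, 0, 0]]}' | python3 -m creep
echo '{"motion": [[0, 0, 0.02, 0, 0, 0], [0, 0, 0.015, 0, 0, 0], [0, 0, 0.01, 0, 0, 0], [0, 0, 0, 0, 0, 0], [0, 0, 0, 0, 0, 0]]}' | python3 -m creep
python3 go.py 54 148 80 0 s
```

```text
time_s: 5.35
tool_pos: [588.9, 154.7, 86.0]
ee_rot: [[0.996, 0.091, -0.005], [0.091, -0.996, -0.001], [-0.005, 0.001, -1.0]]
ft_force: [-1.5, 0.9, -4.0]
finger_gap: 9.4
finger_force: 25.0
time_s: 5.77
tool_pos: [592.1, 156.9, 82.1]
ee_rot: [[0.996, 0.092, 0.002], [0.092, -0.996, 0.001], [0.002, -0.0, -1.0]]
ft_force: [-0.6, -0.2, -4.2]
finger_gap: 9.2
finger_force: 25.0
t 5.77 pos [592.1 156.9  82.1] target [5.9241e+02 1.5700e+02 8.0000e+01 9.0000e-02] yaw 0.093 rz -0.001 d [ 0.3 -0.1  2.1] tilt [ 0.002 -0.   ] gap 9.2 q6 1.72 F [-0.6 -0.2 -4.2]
```

Scaled: 1.5 mm is 0.0075, 1 mm is 0.005.

```bash
echo '{"motion": [[0, 0, 0.0075, 0, 0, 0], [0, 0, 0.005, 0, 0, 0], [0, 0, 0, 0, 0, 0], [0, 0, 0, 0, 0, 0]]}' | python3 -m creep | egrep 'pos|force'
echo '{"motion": [[0, 0, 0.005, 0, 0, 0], [0, 0, 0, 0, 0, 0], [0, 0, 0, 0, 0, 0]]}' | python3 -m creep | egrep 'pos|force'
echo '{"motion": [[0, 0, 0, 0, 0, 0], [0, 0, 0, 0, 0, 0], [0, 0, 0, 0, 0, 0], [0, 0, 0, 0, 0, 0]]}' | python3 -m creep 28 | egrep 'pos|gap|force'
echo '{"motion": [[0, 0, -0.04, 0, 0, 0], [0, 0, -0.075, 0, 0, 0], [0, 0, -0.125, 0, 0, 0], [0, 0, -0.15, 0, 0, 0], [0, 0, -0.1, 0, 0, 0]]}' | python3 -m creep |egrep 'pos|gap|force'
echo '{"motion": [[0, 0, -0.15, 0, 0, 0], [0, 0, -0.15, 0, 0, 0], [0, 0, 0, 0, 0, 0]]}' | python3 -m creep |egrep 'pos|gap|force'
```

```text
tool_pos: [592.1, 158.0, 80.4]
ft_force: [-3.9, 3.6, 6.7]
finger_force: 25.0
tool_pos: [592.2, 158.6, 80.1]
ft_force: [-5.4, 5.7, 13.1]
finger_force: 25.0
tool_pos: [591.5, 156.9, 77.6]
ft_force: [-0.6, -0.0, 0.3]
finger_gap: 27.6
finger_force: 0.0
tool_pos: [591.9, 156.9, 177.9]
ft_force: [0.2, -0.2, 0.8]
finger_gap: 28.1
finger_force: 0.0
tool_pos: [594.4, 157.5, 242.0]
ft_force: [1.2, 1.0, 0.5]
finger_gap: 27.8
finger_force: 0.0
```

```bash
python3 - <<'E'
from h import *
f=grab('top'); print('grinder',onz(f,[[113,175],[132,185]],110).round(0).tolist()); g=f['frame']
cv2.imwrite('pics/x.png',cv2.resize(g[:,:,::-1],(800,600)))
E
python3 go.py 589.5 343 130 0.094; python3 -c "
import numpy as np;q=np.load('smoker.npy');print([[round(q[0]+np.cos(q[2])*49-np.sin(q[2])*y,1),round(q[1]+np.sin(q[2])*49+np.cos(q[2])*y,1)] for y in(-145,-75,-5,65)])"
```

```text
grinder [[591.0, 516.0, 110.0], [553.0, 443.0, 110.0]]
t 7.4 pos [593.3 157.2 239.2] target [5.895e+02 3.430e+02 1.300e+02 9.000e-02] yaw 0.093 rz -0.001 d [  13.7 -185.3  109.2] tilt [ 0.007 -0.001] gap 28.1 q6 1.72 F [ 0.8 -0.9 -0.2]
[[np.float64(614.9), np.float64(-135.2)], [np.float64(608.3), np.float64(-65.5)], [np.float64(601.8), np.float64(4.2)], [np.float64(595.2), np.float64(73.9)]]
```

View pics/x.png

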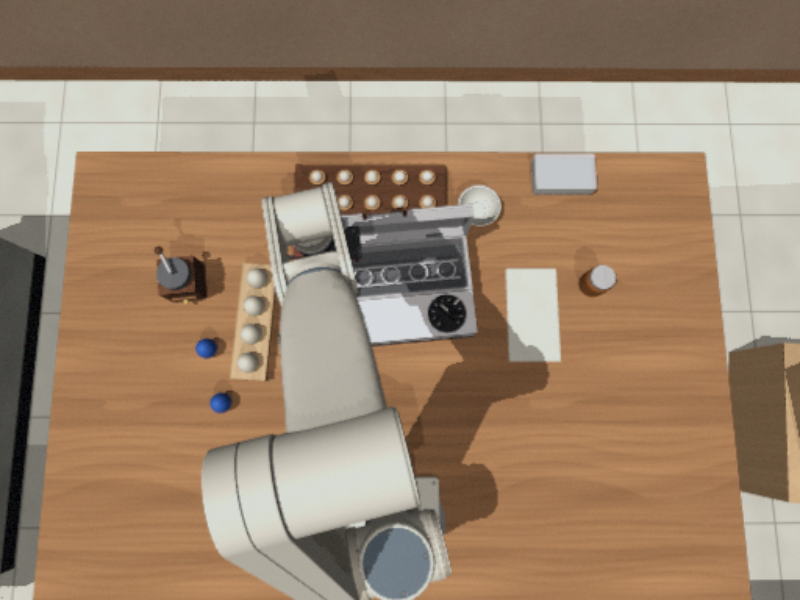

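Grinder at (180,275), eggs unmoved at (257,278)…(247,362), and the box's paper is empty. Going for the first egg.

Scaled: -37 mm is -0.185, 2.7 mm is 0.0135.

```bash
echo '{"motion": [[0.0135, -0.185, 0.01, 0, 0, 0], [0.0135, -0.185, 0.01, 0, 0, 0], [0.0135, -0.185, 0.01, 0, 0, 0], [0.0135, -0.185, 0.01, 0, 0, 0], [0.0135, -0.185, 0.01, 0, 0, 0]]}' | python3 -m creep 74 >/dev/null
echo '{"motion": [[0, 0, 0.175, 0, 0, 0], [0, 0, 0.175, 0, 0, 0], [0, 0, 0.14, 0, 0, 0], [0, 0, 0, 0, 0, 0], [0, 0, 0, 0, 0, 0]]}' | python3 -m creep >/dev/null
python3 go.py 589.5 343 42 0.094
python3 - <<'E'
from h import *
f=grab('side');print(proj(f,[[589.5,343,93]])); b=f['frame'][200:300,150:270,::-1]
cv2.imwrite('pics/egg.png',cv2.resize(b,None,fx=5,fy=5,interpolation=cv2.INTER_CUBIC))
E
```

```text
t 8.23 pos [585.9 341.4 124.9] target [5.895e+02 3.430e+02 4.200e+01 9.000e-02] yaw 0.093 rz -0.001 d [ 3.7 -1.2 82.9] tilt [-0.005  0.002] gap 74.0 q6 1.99 F [-0.1  0.5  0.9]
[[197.4355317  243.21639425]]
```

View pics/egg.png

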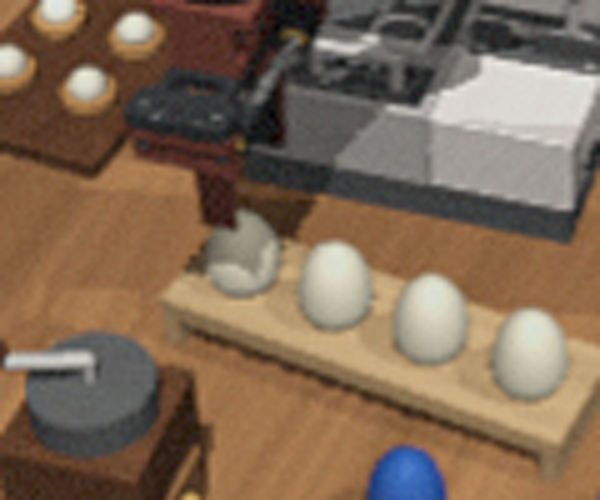

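The gripper is over the first egg (240,255), with the near finger at (217,215). Descending with small corrections.

Scaled: 25 mm is 0.125, 20 mm is 0.1.

```bash
echo '{"motion": [[0, 0, 0, 0, 0, 0], [0, 0, 0, 0, 0, 0]]}' | python3 -m creep >/dev/null; python3 go.py 589.5 343 42 0.094
echo '{"motion": [[0.005, -0.0025, 0.1, 0, 0, 0], [0, 0, 0.125, 0, 0, 0], [0, 0, 0.125, 0, 0, 0], [0, 0, 0.06, 0, 0, 0], [0, 0, 0, 0, 0, 0]]}' | python3 -m creep >/dev/null
echo '{"motion": [[0, 0, 0, 0, 0, 0], [0, 0, 0, 0, 0, 0]]}' | python3 -m creep>/dev/null;  python3 go.py 589.5 343 42 0.094
```

```text
t 8.45 pos [588.8 342.8 129.5] target [5.895e+02 3.430e+02 4.200e+01 9.000e-02] yaw 0.092 rz -0.002 d [ 0.7 -0.1 87.5] tilt [ 0.003 -0.001] gap 73.9 q6 1.99 F [-0.3  0.5  0.7]
t 9.03 pos [589.6 343.5  47. ] target [5.895e+02 3.430e+02 4.200e+01 9.000e-02] yaw 0.093 rz -0.001 d [-0.2  0.5  5. ] tilt [ 0.003 -0.001] gap 73.7 q6 1.99 F [ 0.4 -0.5  0.9]
```

Careful with the scale: shifts go in shares of 200 mm and turns go in shares of 4 rad. That gives: 4 mm is 0.02.

```bash
echo '{"motion": [[0, 0, 0.02, 0, 0, 0], [0, 0, 0, 0, 0, 0], [0, 0, 0, 0, 0, 0], [0, 0, 0, 0, 0, 0], [0, 0, 0, 0, 0, 0]]}' | python3 -m creep 40 12 | egrep 'pos|gap|force'
echo '{"motion": [[0, 0, 0, 0, 0, 0], [0, 0, 0, 0, 0, 0]]}' | python3 -m creep | egrep 'pos|gap|force'
echo '{"motion": [[0, 0, -0.05, 0, 0, 0], [0, 0, -0.1, 0, 0, 0], [0, 0, -0.175, 0, 0, 0], [0, 0, -0.2, 0, 0, 0], [0, 0, -0.15, 0, 0, 0]]}' | python3 -m creep | egrep 'pos|gap|force'
echo '{"motion": [[0, 0, -0.125, 0, 0, 0], [0, 0, 0, 0, 0, 0]]}' | python3 -m creep| egrep 'pos|gap|force'; python3 go.py 49 -145 205 0 s
```

```text
tool_pos: [588.6, 340.6, 41.7]
ft_force: [2.4, -9.9, 4.1]
finger_gap: 49.3
finger_force: 12.0
tool_pos: [588.6, 340.6, 41.6]
ft_force: [1.1, -9.9, 3.9]
finger_gap: 49.4
finger_force: 12.0
tool_pos: [588.9, 343.4, 179.4]
ft_force: [0.8, 0.8, -1.7]
finger_gap: 49.1
finger_force: 12.0
tool_pos: [591.3, 344.8, 208.4]
ft_force: [1.2, 0.3, -0.1]
finger_gap: 49.4
finger_force: 12.0
t 10.2 pos [591.3 344.8 208.4] target [ 6.1490e+02 -1.3518e+02  2.0500e+02  9.0000e-02] yaw 0.093 rz -0.001 d [-21.5 480.1   3.4] tilt [ 0.01  -0.005] gap 49.4 q6 1.99 F [ 1.2  0.3 -0.1]
```

Scaled: 37 mm is 0.185, -11 mm is -0.055.

```bash
echo '{"motion": [[-0.05, 0.185, 0, 0, 0, 0], [-0.055, 0.185, 0, 0, 0, 0], [0, 0.185, 0, 0, 0, 0], [0, 0.185, 0, 0, 0, 0], [0, 0.185, 0, 0, 0, 0]]}' | python3 -m creep >/dev/null
echo '{"motion": [[0, 0.185, 0, 0, 0, 0], [0, 0.185, 0, 0, 0, 0], [0, 0.185, 0, 0, 0, 0], [0, 0.185, 0, 0, 0, 0], [0, 0.185, 0, 0, 0, 0]]}' | python3 -m creep >/dev/null
echo '{"motion": [[0, 0.185, 0, 0, 0, 0], [0, 0.185, 0, 0, 0, 0], [0, 0.18, 0, 0, 0, 0], [0, 0, 0, 0, 0, 0], [0, 0, 0, 0, 0, 0]]}' | python3 -m creep >/dev/null
echo '{"motion": [[0, 0, 0.15, 0, 0, 0], [0, 0, 0.15, 0, 0, 0], [0, 0, 0.1, 0, 0, 0], [0, 0, 0, 0, 0, 0], [0, 0, 0, 0, 0, 0]]}' | python3 -m creep >/dev/null
python3 go.py 49 -145 58 0 s
python3 - <<'E'
from h import *
a=grab('top');b=grab('side')
q=np.load('smoker.npy'); w=lambda x,y,z:[q[0]+np.cos(q[2])*x-np.sin(q[2])*y,q[1]+np.sin(q[2])*x+np.cos(q[2])*y,z]
print(proj(a,[w(49,-145,54)])-[240,130],proj(b,[w(49,-145,54),w(49,-145,120)])-[190,120])
b=b['frame'][120:220,190:290,::-1];a=a['frame'][130:230,240:340,::-1]
cv2.imwrite('pics/seat1.png',cv2.resize(np.hstack([a,b]),(800,400),interpolation=cv2.INTER_CUBIC))
E
```

```text
t 11.87 pos [ 611.  -135.4  120.2] target [ 6.1490e+02 -1.3518e+02  5.8000e+01  9.0000e-02] yaw 0.094 rz 0.0 d [ 3.9  0.1 62.2] tilt [-0.003 -0.001] gap 49.3 q6 1.24 F [ 0.2 -0.8 -0.9]
[[45.44752474 42.07023618]] [[55.59923378 55.93652634]
 [55.56859057 42.54448328]]
```

View pics/seat1.png

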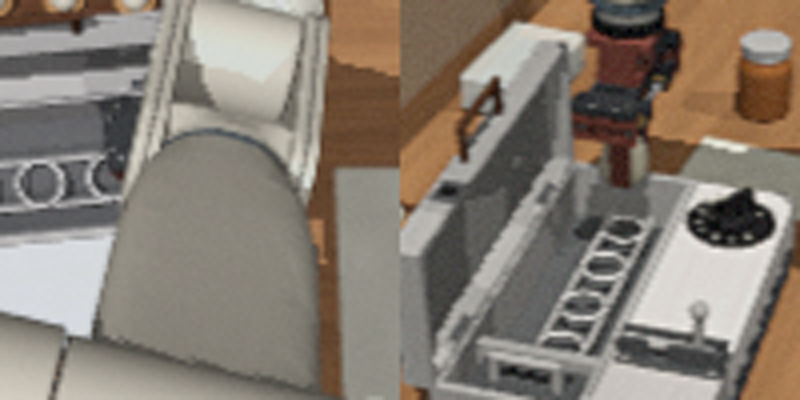

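The egg at (627,160) hangs over ring 1 at (627,226). Lowering gently with force readouts.

Scaled: 20 mm is 0.1, 3.5 mm is 0.0175.

```bash
echo '{"motion": [[0.0175, 0, 0.1, 0, 0, 0], [0, 0, 0.1, 0, 0, 0], [0, 0, 0.07, 0, 0, 0], [0, 0, 0, 0, 0, 0], [0, 0, 0, 0, 0, 0]]}' | python3 -m creep >/dev/null
python3 go.py 49 -145 58 0 s
echo '{"motion": [[0, 0, 0.0125, 0, 0, 0], [0, 0, 0.01, 0, 0, 0], [0, 0, 0, 0, 0, 0], [0, 0, 0, 0, 0, 0]]}' | python3 -m creep >/dev/null;python3 go.py 49 -145 58 0 s
echo '{"motion": [[0, 0, 0.0075, 0, 0, 0], [0, 0, 0.005, 0, 0, 0], [0, 0, 0, 0, 0, 0], [0, 0, 0, 0, 0, 0]]}' | python3 -m creep>/dev/null;python3 go.py 49 -145 58 0 s
```

```text
t 12.38 pos [ 615.5 -136.5   67.5] target [ 6.1490e+02 -1.3518e+02  5.8000e+01  9.0000e-02] yaw 0.093 rz -0.001 d [-0.5 -1.4  9.5] tilt [-0. -0.] gap 49.7 q6 1.24 F [-0.3 -0.1 -0.4]
t 12.72 pos [ 616.2 -136.8   64. ] target [ 6.1490e+02 -1.3518e+02  5.8000e+01  9.0000e-02] yaw 0.093 rz -0.001 d [-1.1 -1.7  6. ] tilt [0.002 0.   ] gap 49.3 q6 1.24 F [-2.   1.1  4.7]
t 13.05 pos [ 615.8 -136.2   61.5] target [ 6.1490e+02 -1.3518e+02  5.8000e+01  9.0000e-02] yaw 0.093 rz -0.001 d [-0.8 -1.1  3.5] tilt [ 0.001 -0.   ] gap 49.5 q6 1.24 F [-2.4  3.7  8.7]
```

Scaled: -5 mm is -0.025, 2.5 mm is 0.0125.

```bash
echo '{"motion": [[0, 0, -0.025, 0, 0, 0], [-0.015, -0.02, 0, 0, 0, 0], [0, 0, 0, 0, 0, 0], [0, 0, 0.0125, 0, 0, 0], [0, 0, 0, 0, 0, 0]]}' | python3 -m creep >/dev/null; python3 go.py 49 -145 58 0 s
echo '{"motion": [[0, 0, 0.01, 0, 0, 0], [0, 0, 0, 0, 0, 0], [0, 0, 0, 0, 0, 0]]}' | python3 -m creep>/dev/null;python3 go.py 49 -145 58 0 s
echo '{"motion": [[0, 0, 0.01, 0, 0, 0], [0, 0, 0, 0, 0, 0], [0, 0, 0, 0, 0, 0]]}' | python3 -m creep>/dev/null;python3 go.py 49 -145 58 0 s
```

```text
t 13.47 pos [ 611.7 -132.9   62.1] target [ 6.1490e+02 -1.3518e+02  5.8000e+01  9.0000e-02] yaw 0.093 rz -0.001 d [2.9 2.6 4.1] tilt [-0.001 -0.   ] gap 49.4 q6 1.25 F [-0.  -0.5 -1.4]
t 13.72 pos [ 611.9 -133.    60.3] target [ 6.1490e+02 -1.3518e+02  5.8000e+01  9.0000e-02] yaw 0.093 rz -0.001 d [2.8 2.5 2.3] tilt [-0.001 -0.   ] gap 49.4 q6 1.25 F [-0.1 -0.  -1.1]
t 13.97 pos [ 612.  -132.9   58.5] target [ 6.1490e+02 -1.3518e+02  5.8000e+01  9.0000e-02] yaw 0.093 rz -0.001 d [2.7 2.5 0.5] tilt [-0. -0.] gap 49.6 q6 1.25 F [-0.1  0.8 -0.8]
```

Scaled: 1.2 mm is 0.006.

```bash
echo '{"motion": [[0, 0, 0.006, 0, 0, 0], [0, 0, 0, 0, 0, 0], [0, 0, 0, 0, 0, 0]]}' | python3 -m creep>/dev/null;python3 go.py 49 -145 58 0 s
python3 -c "
import numpy as np;q=np.load('smoker.npy');q[:2]+=[-2.7,2.4];np.save('smoker.npy',q)"
echo '{"motion": [[0, 0, 0, 0, 0, 0], [0, 0, 0, 0, 0, 0], [0, 0, 0, 0, 0, 0]]}' | python3 -m creep 62 >/dev/null;python3 go.py 49 -145 58 0 s
echo '{"motion": [[0, 0, -0.05, 0, 0, 0], [0, 0, -0.125, 0, 0, 0], [0, 0, -0.175, 0, 0, 0], [0, 0, -0.175, 0, 0, 0], [0, 0, -0.175, 0, 0, 0]]}' | python3 -m creep  |egrep 'force|gap'
python3 go.py 520 345 200 .094
python3 - <<'E'
from h import *
b=grab('side')['frame'][120:220,190:290,::-1]
cv2.imwrite('pics/seat1b.png',cv2.resize(b,(400,400),interpolation=cv2.INTER_CUBIC))
E
```

```text
t 14.22 pos [ 612.  -132.9   57.4] target [ 6.1490e+02 -1.3518e+02  5.8000e+01  9.0000e-02] yaw 0.093 rz -0.001 d [ 2.7  2.5 -0.6] tilt [-0. -0.] gap 49.3 q6 1.25 F [-0.4  0.7 -0.3]
t 14.47 pos [ 612.2 -133.    57.6] target [ 6.1220e+02 -1.3278e+02  5.8000e+01  9.0000e-02] yaw 0.093 rz -0.001 d [-0.  -0.2 -0.4] tilt [0. 0.] gap 61.4 q6 1.25 F [0.4 0.5 0.6]
ft_force: [0.7, -0.6, -0.2]
finger_gap: 61.6
finger_force: 0.0
t 14.88 pos [ 611.8 -132.9  199.6] target [5.20e+02 3.45e+02 2.00e+02 9.00e-02] yaw 0.093 rz -0.001 d [-4.650e+01 -4.844e+02 -4.000e-01] tilt [-0. -0.] gap 61.6 q6 1.25 F [ 0.7 -0.6 -0.2]
```

View pics/seat1b.png

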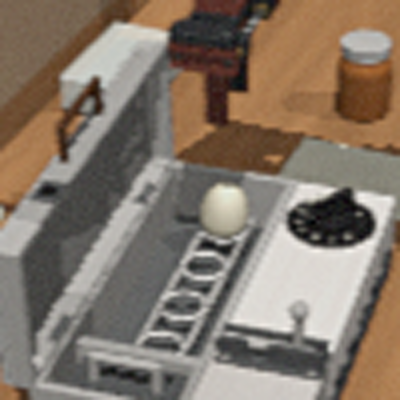

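Egg 1 stands upright in ring 1 (225,210). On to egg 2.

Scaled: -37.3 mm is -0.1865, -4 mm is -0.02.

```bash
echo '{"motion": [[-0.02, -0.1865, 0, 0, 0, 0], [-0.02, -0.1865, 0, 0, 0, 0], [-0.02, -0.1865, 0, 0, 0, 0], [-0.02, -0.1865, 0, 0, 0, 0], [-0.02, -0.1865, 0, 0, 0, 0]]}' | python3 -m creep 74 >/dev/null
echo '{"motion": [[-0.02, -0.1865, 0, 0, 0, 0], [-0.02, -0.1865, 0, 0, 0, 0], [-0.02, -0.1865, 0, 0, 0, 0], [-0.02, -0.1865, 0, 0, 0, 0], [-0.02, -0.1865, 0, 0, 0, 0]]}' | python3 -m creep >/dev/null
echo '{"motion": [[-0.02, -0.185, 0, 0, 0, 0], [-0.02, -0.185, 0, 0, 0, 0], [0, -0.185, 0.1, 0, 0, 0], [0, 0, 0.15, 0, 0, 0], [0, 0, 0.1, 0, 0, 0]]}' | python3 -m creep >/dev/null
echo '{"motion": [[0, 0, 0, 0, 0, 0], [0, 0, 0, 0, 0, 0], [0, 0, 0, 0, 0, 0]]}' | python3 -m creep >/dev/null
python3 go.py 519 345 42 .094
```

```text
t 16.43 pos [520.3 344.3 129.1] target [5.19e+02 3.45e+02 4.20e+01 9.00e-02] yaw 0.092 rz -0.002 d [-1.2 -0.8 87.1] tilt [ 0.002 -0.001] gap 73.7 q6 2.04 F [-0.  -0.8  0.7]
```

```bash
echo '{"motion": [[-0.006, -0.004, 0.1, 0, 0, 0], [0, 0, 0.15, 0, 0, 0], [0, 0, 0.125, 0, 0, 0], [0, 0, 0.06, 0, 0, 0], [0, 0, 0, 0, 0, 0]]}' | python3 -m creep >/dev/null
echo '{"motion": [[0, 0, 0, 0, 0, 0], [0, 0, 0, 0, 0, 0], [0, 0, 0, 0, 0, 0], [0, 0, 0, 0, 0, 0], [0, 0, 0, 0, 0, 0]]}' | python3 -m creep 40 12 >/dev/null
echo '{"motion": [[0, 0, 0, 0, 0, 0], [0, 0, 0, 0, 0, 0], [0, 0, 0, 0, 0, 0]]}' | python3 -m creep >/dev/null;python3 go.py 519 345 42 .094
echo '{"motion": [[0, 0, -0.05, 0, 0, 0], [0, 0, -0.1, 0, 0, 0], [0, 0, -0.175, 0, 0, 0], [0, 0, -0.2, 0, 0, 0], [0, 0, -0.2, 0, 0, 0]]}' | python3 -m creep | egrep 'pos|gap|force'
echo '{"motion": [[0, 0, -0.075, 0, 0, 0], [0, 0, 0, 0, 0, 0]]}' | python3 -m creep| egrep 'pos|gap|force'; python3 go.py 49 -75 205 0 s
```

```text
t 17.52 pos [519.  344.9  41.9] target [5.19e+02 3.45e+02 4.20e+01 9.00e-02] yaw 0.093 rz -0.001 d [-0.  -0.1 -0.1] tilt [ 0.002 -0.   ] gap 49.3 q6 2.05 F [ 0.3 -4.1  5.9]
tool_pos: [517.3, 344.7, 187.2]
ft_force: [0.2, 0.9, -1.1]
finger_gap: 49.4
finger_force: 12.0
tool_pos: [520.4, 346.7, 206.4]
ft_force: [0.7, -0.2, -1.2]
finger_gap: 49.6
finger_force: 12.0
t 18.1 pos [520.4 346.7 206.4] target [ 6.0564e+02 -6.3080e+01  2.0500e+02  9.0000e-02] yaw 0.093 rz -0.001 d [ 46.4 415.9   1.4] tilt [ 0.008 -0.005] gap 49.6 q6 2.05 F [ 0.7 -0.2 -1.2]
```

Scaled: 34.7 mm is 0.1735, 4 mm is 0.02.

```bash
echo '{"motion": [[0.02, 0.1735, 0, 0, 0, 0], [0.02, 0.1735, 0, 0, 0, 0], [0.02, 0.1735, 0, 0, 0, 0], [0.02, 0.1735, 0, 0, 0, 0], [0.02, 0.1735, 0, 0, 0, 0]]}' | python3 -m creep >/dev/null
echo '{"motion": [[0.02, 0.1735, 0, 0, 0, 0], [0.02, 0.1735, 0, 0, 0, 0], [0.02, 0.1735, 0, 0, 0, 0], [0.02, 0.1735, 0, 0, 0, 0], [0.02, 0.1735, 0, 0, 0, 0]]}' | python3 -m creep >/dev/null
echo '{"motion": [[0.02, 0.1735, 0, 0, 0, 0], [0.02, 0.1735, 0, 0, 0, 0], [0.012, 0.171, 0, 0, 0, 0], [0, 0, 0, 0, 0, 0], [0, 0, 0, 0, 0, 0]]}' | python3 -m creep >/dev/null
echo '{"motion": [[0, 0, 0.15, 0, 0, 0], [0, 0, 0.15, 0, 0, 0], [0, 0, 0.1, 0, 0, 0], [0, 0, 0, 0, 0, 0], [0, 0, 0, 0, 0, 0]]}' | python3 -m creep >/dev/null
python3 go.py 49 -75 58 0 s
```

```text
t 19.77 pos [608.8 -97.5 119.3] target [ 6.0564e+02 -6.3080e+01  5.8000e+01  9.0000e-02] yaw 0.094 rz 0.0 d [  0.1 -34.6  61.3] tilt [-0.004 -0.001] gap 49.5 q6 1.3 F [0.7 1.1 0.6]
```

I used one row too many, so it's 35 mm off in y. The fingertips at z 119 are still above egg 1 (top at 109), so I'll raise a little and shift back.

Scaled: -17.3 mm is -0.0865, -15 mm is -0.075.

```bash
echo '{"motion": [[0, 0, -0.075, 0, 0, 0], [0, -0.0865, 0, 0, 0, 0], [0, -0.0865, 0, 0, 0, 0], [0, 0, 0, 0, 0, 0], [0, 0, 0, 0, 0, 0]]}' | python3 -m creep >/dev/null
python3 go.py 49 -75 58 0 s
echo '{"motion": [[0, 0, 0.15, 0, 0, 0], [0, 0, 0.125, 0, 0, 0], [0, 0, 0.06, 0, 0, 0], [0, 0, 0, 0, 0, 0], [0, 0, 0, 0, 0, 0]]}' | python3 -m creep >/dev/null
python3 go.py 49 -75 58 0 s
```

```text
t 20.18 pos [607.7 -63.7 137.4] target [ 6.0564e+02 -6.3080e+01  5.8000e+01  9.0000e-02] yaw 0.095 rz 0.001 d [-2.  -0.8 79.4] tilt [0.002 0.001] gap 49.1 q6 1.35 F [-0.   0.3 -0.4]
t 20.6 pos [607.  -65.   68.8] target [ 6.0564e+02 -6.3080e+01  5.8000e+01  9.0000e-02] yaw 0.093 rz -0.001 d [-1.2 -2.1 10.8] tilt [-0.001 -0.   ] gap 49.6 q6 1.35 F [-0.7  0.5 -0.6]
```

Scaled: 3 mm is 0.015, -2 mm is -0.01.

```bash
echo '{"motion": [[-0.006, -0.01, 0.01, 0, 0, 0], [0, 0, 0.015, 0, 0, 0], [0, 0, 0, 0, 0, 0], [0, 0, 0, 0, 0, 0]]}' | python3 -m creep >/dev/null; python3 go.py 49 -75 58 0 s
echo '{"motion": [[0, 0, 0.0125, 0, 0, 0], [0, 0, 0, 0, 0, 0], [0, 0, 0, 0, 0, 0]]}' | python3 -m creep>/dev/null;python3 go.py 49 -75 58 0 s
echo '{"motion": [[0, 0, 0.01, 0, 0, 0], [0, 0, 0, 0, 0, 0], [0, 0, 0, 0, 0, 0]]}' | python3 -m creep>/dev/null;python3 go.py 49 -75 58 0 s
```

```text
t 20.93 pos [605.9 -62.8  64.3] target [ 6.0564e+02 -6.3080e+01  5.8000e+01  9.0000e-02] yaw 0.093 rz -0.001 d [-0.3  0.2  6.3] tilt [0.001 0.   ] gap 49.7 q6 1.36 F [ 0.5 -0.1 -0.4]
t 21.18 pos [605.5 -62.8  61.1] target [ 6.0564e+02 -6.3080e+01  5.8000e+01  9.0000e-02] yaw 0.093 rz -0.001 d [0.1 0.3 3.1] tilt [-0. -0.] gap 49.6 q6 1.36 F [ 0.5 -0.3 -0.7]
t 21.43 pos [605.4 -62.9  59.2] target [ 6.0564e+02 -6.3080e+01  5.8000e+01  9.0000e-02] yaw 0.093 rz -0.001 d [0.2 0.2 1.2] tilt [-0.  0.] gap 49.1 q6 1.36 F [-1.4 -0.4  1.4]
```

Scaled: 1 mm is 0.005, -0.7 mm is -0.0035.

```bash
echo '{"motion": [[-0.0035, 0, 0.005, 0, 0, 0], [0, 0, 0, 0, 0, 0], [0, 0, 0, 0, 0, 0]]}' | python3 -m creep>/dev/null;python3 go.py 49 -75 58 0 s
echo '{"motion": [[0, 0, 0, 0, 0, 0], [0, 0, 0, 0, 0, 0], [0, 0, 0, 0, 0, 0]]}' | python3 -m creep 60 >/dev/null;python3 go.py 49 -75 58 0 s
echo '{"motion": [[0, 0, -0.05, 0, 0, 0], [0, 0, -0.125, 0, 0, 0], [0, 0, -0.175, 0, 0, 0], [0, 0, -0.175, 0, 0, 0], [0, 0, -0.175, 0, 0, 0]]}' | python3 -m creep  |egrep 'force|gap'
python3 go.py 449.3 349.7 200 .094
```

```text
t 21.68 pos [605.1 -63.   58.5] target [ 6.0564e+02 -6.3080e+01  5.8000e+01  9.0000e-02] yaw 0.093 rz -0.001 d [0.6 0.1 0.5] tilt [0.001 0.   ] gap 49.7 q6 1.35 F [-2.2 -1.   4.5]
t 21.93 pos [604.9 -62.7  57.9] target [ 6.0564e+02 -6.3080e+01  5.8000e+01  9.0000e-02] yaw 0.093 rz -0.001 d [ 0.7  0.4 -0.1] tilt [ 0. -0.] gap 59.4 q6 1.35 F [-0.3  0.5  0.1]
ft_force: [1.2, -0.1, -0.5]
finger_gap: 60.3
finger_force: 0.0
t 22.35 pos [604.5 -62.7 200. ] target [4.493e+02 3.497e+02 2.000e+02 9.000e-02] yaw 0.093 rz -0.001 d [-115.8 -425.2    0. ] tilt [-0. -0.] gap 60.3 q6 1.35 F [ 1.2 -0.1 -0.5]
```

Scaled: -35.4 mm is -0.177, -9.7 mm is -0.0485.

```bash
echo '{"motion": [[-0.0485, -0.177, 0, 0, 0, 0], [-0.0485, -0.177, 0, 0, 0, 0], [-0.0485, -0.177, 0, 0, 0, 0], [-0.0485, -0.177, 0, 0, 0, 0], [-0.0485, -0.177, 0, 0, 0, 0]]}' | python3 -m creep 74 >/dev/null
echo '{"motion": [[-0.0485, -0.177, 0, 0, 0, 0], [-0.0485, -0.177, 0, 0, 0, 0], [-0.0485, -0.177, 0, 0, 0, 0], [-0.0485, -0.177, 0, 0, 0, 0], [-0.0485, -0.177, 0, 0, 0, 0]]}' | python3 -m creep >/dev/null
echo '{"motion": [[-0.048, -0.177, 0, 0, 0, 0], [-0.048, -0.177, 0, 0, 0, 0], [0, 0, 0.1, 0, 0, 0], [0, 0, 0.15, 0, 0, 0], [0, 0, 0.1, 0, 0, 0]]}' | python3 -m creep >/dev/null
echo '{"motion": [[0, 0, 0, 0, 0, 0], [0, 0, 0, 0, 0, 0], [0, 0, 0, 0, 0, 0]]}' | python3 -m creep >/dev/null
python3 go.py 449.3 349.7 42 .094
```

```text
t 23.85 pos [450.6 349.7 129.5] target [4.493e+02 3.497e+02 4.200e+01 9.000e-02] yaw 0.093 rz -0.001 d [-1.3 -0.1 87.5] tilt [ 0.001 -0.001] gap 74.2 q6 2.12 F [ 0.5  0.2 -0.1]
```

Scaled: 30 mm is 0.15, 25 mm is 0.125.

```bash
echo '{"motion": [[-0.006, 0, 0.1, 0, 0, 0], [0, 0, 0.15, 0, 0, 0], [0, 0, 0.125, 0, 0, 0], [0, 0, 0.06, 0, 0, 0], [0, 0, 0, 0, 0, 0]]}' | python3 -m creep >/dev/null
echo '{"motion": [[0, 0, 0, 0, 0, 0], [0, 0, 0, 0, 0, 0], [0, 0, 0, 0, 0, 0], [0, 0, 0, 0, 0, 0], [0, 0, 0, 0, 0, 0]]}' | python3 -m creep 40 12 >/dev/null
echo '{"motion": [[0, 0, 0, 0, 0, 0], [0, 0, 0, 0, 0, 0], [0, 0, 0, 0, 0, 0]]}' | python3 -m creep >/dev/null;python3 go.py 449.3 349.7 42 .094
echo '{"motion": [[0, 0, -0.05, 0, 0, 0], [0, 0, -0.1, 0, 0, 0], [0, 0, -0.175, 0, 0, 0], [0, 0, -0.2, 0, 0, 0], [0, 0, -0.2, 0, 0, 0]]}' | python3 -m creep | egrep 'pos|gap|force'
echo '{"motion": [[0, 0, -0.075, 0, 0, 0], [0, 0, 0, 0, 0, 0]]}' | python3 -m creep| egrep 'pos|gap|force'; python3 go.py 49 -5 205 0 s
```

```text
t 24.93 pos [449.4 349.5  42.3] target [4.493e+02 3.497e+02 4.200e+01 9.000e-02] yaw 0.093 rz -0.001 d [-0.1 -0.2  0.3] tilt [ 0.002 -0.001] gap 49.3 q6 2.12 F [-0.1 -2.5  7.4]
tool_pos: [447.7, 348.8, 187.7]
ft_force: [1.2, -0.5, -1.0]
finger_gap: 49.0
finger_force: 12.0
tool_pos: [450.6, 351.0, 206.4]
ft_force: [0.7, 0.1, -1.0]
finger_gap: 49.4
finger_force: 12.0
t 25.52 pos [450.6 351.  206.4] target [5.9908e+02 6.6100e+00 2.0500e+02 9.0000e-02] yaw 0.093 rz -0.001 d [115.5 356.8   1.4] tilt [ 0.007 -0.005] gap 49.4 q6 2.12 F [ 0.7  0.1 -1. ]
```

Scaled: 35.5 mm is 0.1775, 11.4 mm is 0.057.

```bash
echo '{"motion": [[0.057, 0.1775, 0, 0, 0, 0], [0.057, 0.1775, 0, 0, 0, 0], [0.057, 0.1775, 0, 0, 0, 0], [0.057, 0.1775, 0, 0, 0, 0], [0.057, 0.1775, 0, 0, 0, 0]]}' | python3 -m creep >/dev/null
echo '{"motion": [[0.057, 0.1775, 0, 0, 0, 0], [0.057, 0.1775, 0, 0, 0, 0], [0.057, 0.1775, 0, 0, 0, 0], [0.057, 0.1775, 0, 0, 0, 0], [0.057, 0.1775, 0, 0, 0, 0]]}' | python3 -m creep >/dev/null
echo '{"motion": [[0, 0, 0, 0, 0, 0], [0, 0, 0, 0, 0, 0], [0, 0, 0.1, 0, 0, 0], [0, 0, 0.15, 0, 0, 0], [0, 0, 0.1, 0, 0, 0]]}' | python3 -m creep >/dev/null
echo '{"motion": [[0, 0, 0, 0, 0, 0], [0, 0, 0, 0, 0, 0], [0, 0, 0, 0, 0, 0]]}' | python3 -m creep >/dev/null
python3 go.py 49 -5 58 0 s
```

```text
t 27.02 pos [595.1   7.2 131.8] target [5.9908e+02 6.6100e+00 5.8000e+01 9.0000e-02] yaw 0.094 rz -0.0 d [ 3.9  1.  73.8] tilt [ 0. -0.] gap 49.4 q6 1.47 F [ 0.1  0.3 -0.5]
```

Scaled: 25 mm is 0.125, 20 mm is 0.1.

```bash
echo '{"motion": [[0.015, 0.004, 0.1, 0, 0, 0], [0, 0, 0.125, 0, 0, 0], [0, 0, 0.1, 0, 0, 0], [0, 0, 0, 0, 0, 0], [0, 0, 0, 0, 0, 0]]}' | python3 -m creep >/dev/null; python3 go.py 49 -5 58 0 s
echo '{"motion": [[0, 0, 0.015, 0, 0, 0], [0, 0, 0.01, 0, 0, 0], [0, 0, 0, 0, 0, 0], [0, 0, 0, 0, 0, 0]]}' | python3 -m creep >/dev/null; python3 go.py 49 -5 58 0 s
echo '{"motion": [[0, 0, 0.01, 0, 0, 0], [0, 0, 0, 0, 0, 0], [0, 0, 0, 0, 0, 0]]}' | python3 -m creep>/dev/null;python3 go.py 49 -5 58 0 s
```

```text
t 27.43 pos [598.2   6.1  66.8] target [5.9908e+02 6.6100e+00 5.8000e+01 9.0000e-02] yaw 0.093 rz -0.001 d [ 0.9 -0.4  8.8] tilt [-0. -0.] gap 49.3 q6 1.47 F [-0.1  0.6 -0.2]
t 27.77 pos [598.6   5.8  62.1] target [5.9908e+02 6.6100e+00 5.8000e+01 9.0000e-02] yaw 0.093 rz -0.001 d [ 0.5 -0.7  4.1] tilt [0.001 0.   ] gap 49.3 q6 1.47 F [-0.1  0.6 -1.1]
t 28.02 pos [598.5   6.1  59.7] target [5.9908e+02 6.6100e+00 5.8000e+01 9.0000e-02] yaw 0.093 rz -0.001 d [ 0.6 -0.5  1.7] tilt [ 0.001 -0.   ] gap 48.6 q6 1.47 F [-0.   2.   3.1]
```

Scaled: 1.2 mm is 0.006, -0.8 mm is -0.004.

```bash
echo '{"motion": [[0, -0.004, 0.006, 0, 0, 0], [0, 0, 0, 0, 0, 0], [0, 0, 0, 0, 0, 0]]}' | python3 -m creep>/dev/null;python3 go.py 49 -5 58 0 s
echo '{"motion": [[0, 0, 0, 0, 0, 0], [0, 0, 0, 0, 0, 0], [0, 0, 0, 0, 0, 0]]}' | python3 -m creep 60 >/dev/null;python3 go.py 49 -5 58 0 s
echo '{"motion": [[0, 0, -0.05, 0, 0, 0], [0, 0, -0.125, 0, 0, 0], [0, 0, -0.175, 0, 0, 0], [0, 0, -0.175, 0, 0, 0], [0, 0, -0.175, 0, 0, 0]]}' | python3 -m creep  |egrep 'force|gap'
python3 go.py 379.5 354.3 200 .094
```

```text
t 28.27 pos [598.5   6.6  58.8] target [5.9908e+02 6.6100e+00 5.8000e+01 9.0000e-02] yaw 0.093 rz -0.001 d [0.6 0.  0.8] tilt [0.001 0.   ] gap 49.6 q6 1.47 F [-1.   0.3  9.7]
t 28.52 pos [597.8   6.5  57.7] target [5.9908e+02 6.6100e+00 5.8000e+01 9.0000e-02] yaw 0.093 rz -0.001 d [ 1.3  0.  -0.3] tilt [-0.  0.] gap 59.8 q6 1.47 F [-0.3 -0.5 -0.1]
ft_force: [-0.5, 0.0, -0.2]
finger_gap: 59.5
finger_force: 0.0
t 28.93 pos [597.5   6.6 199.8] target [3.795e+02 3.543e+02 2.000e+02 9.000e-02] yaw 0.093 rz -0.001 d [-1.844e+02 -3.667e+02 -2.000e-01] tilt [-0.001 -0.   ] gap 59.5 q6 1.47 F [-0.5  0.  -0.2]
```

Scaled: -33.3 mm is -0.1665, -16.8 mm is -0.084.

```bash
echo '{"motion": [[-0.084, -0.1665, 0, 0, 0, 0], [-0.084, -0.1665, 0, 0, 0, 0], [-0.084, -0.1665, 0, 0, 0, 0], [-0.084, -0.1665, 0, 0, 0, 0], [-0.084, -0.1665, 0, 0, 0, 0]]}' | python3 -m creep 74 >/dev/null
echo '{"motion": [[-0.084, -0.1665, 0, 0, 0, 0], [-0.084, -0.1665, 0, 0, 0, 0], [-0.084, -0.1665, 0, 0, 0, 0], [-0.084, -0.1665, 0, 0, 0, 0], [-0.084, -0.1665, 0, 0, 0, 0]]}' | python3 -m creep >/dev/null
echo '{"motion": [[-0.083, -0.1665, 0, 0, 0, 0], [0, 0, 0, 0, 0, 0], [0, 0, 0.1, 0, 0, 0], [0, 0, 0.15, 0, 0, 0], [0, 0, 0.1, 0, 0, 0]]}' | python3 -m creep >/dev/null
echo '{"motion": [[0, 0, 0, 0, 0, 0], [0, 0, 0, 0, 0, 0], [0, 0, 0, 0, 0, 0]]}' | python3 -m creep >/dev/null
python3 go.py 379.5 354.3 58 .094
```

```text
t 30.43 pos [381.  354.5 129.1] target [3.795e+02 3.543e+02 5.800e+01 9.000e-02] yaw 0.092 rz -0.002 d [-1.5  0.  71.1] tilt [ 0.001 -0.001] gap 74.1 q6 2.2 F [-0.1  0.8 -0.5]
```

Scaled: 25 mm is 0.125, 20 mm is 0.1.

```bash
echo '{"motion": [[-0.007, 0, 0.1, 0, 0, 0], [0, 0, 0.125, 0, 0, 0], [0, 0, 0.1, 0, 0, 0], [0, 0, 0.0325, 0, 0, 0], [0, 0, 0, 0, 0, 0]]}' | python3 -m creep >/dev/null
echo '{"motion": [[0, 0, 0, 0, 0, 0], [0, 0, 0, 0, 0, 0], [0, 0, 0, 0, 0, 0], [0, 0, 0, 0, 0, 0], [0, 0, 0, 0, 0, 0]]}' | python3 -m creep 40 12 >/dev/null
echo '{"motion": [[0, 0, 0, 0, 0, 0], [0, 0, 0, 0, 0, 0], [0, 0, 0, 0, 0, 0]]}' | python3 -m creep >/dev/null;python3 go.py 379.5 354.3 58 .094
echo '{"motion": [[0, 0, -0.05, 0, 0, 0], [0, 0, -0.1, 0, 0, 0], [0, 0, -0.175, 0, 0, 0], [0, 0, -0.2, 0, 0, 0], [0, 0, -0.2, 0, 0, 0]]}' | python3 -m creep | egrep 'pos|gap|force'
echo '{"motion": [[0, 0, -0.075, 0, 0, 0], [0, 0, 0, 0, 0, 0]]}' | python3 -m creep| egrep 'pos|gap|force'; python3 go.py 49 65 220 0 s
```

```text
t 31.52 pos [379.3 354.2  57.1] target [3.795e+02 3.543e+02 5.800e+01 9.000e-02] yaw 0.093 rz -0.001 d [ 0.2 -0.1 -0.9] tilt [ 0.001 -0.   ] gap 46.9 q6 2.21 F [ 0.9 -2.7  7.5]
tool_pos: [378.0, 353.6, 203.0]
ft_force: [1.7, 0.0, -1.9]
finger_gap: 47.2
finger_force: 11.6
tool_pos: [380.6, 356.0, 221.3]
ft_force: [0.3, 0.4, -1.1]
finger_gap: 47.3
finger_force: 11.6
t 32.1 pos [380.6 356.  221.3] target [5.9251e+02 7.6300e+01 2.2000e+02 9.0000e-02] yaw 0.093 rz -0.001 d [184.7 298.3   1.3] tilt [ 0.007 -0.005] gap 47.3 q6 2.21 F [ 0.3  0.4 -1.1]
```

Scaled: 33.1 mm is 0.1655, 20.4 mm is 0.102.

```bash
echo '{"motion": [[0.102, 0.1655, 0, 0, 0, 0], [0.102, 0.1655, 0, 0, 0, 0], [0.102, 0.1655, 0, 0, 0, 0], [0.102, 0.1655, 0, 0, 0, 0], [0.102, 0.1655, 0, 0, 0, 0]]}' | python3 -m creep >/dev/null
echo '{"motion": [[0.102, 0.1655, 0, 0, 0, 0], [0.102, 0.1655, 0, 0, 0, 0], [0.102, 0.1655, 0, 0, 0, 0], [0.102, 0.1655, 0, 0, 0, 0], [0, 0, 0, 0, 0, 0]]}' | python3 -m creep >/dev/null
echo '{"motion": [[0, 0, 0, 0, 0, 0], [0, 0, 0.1, 0, 0, 0], [0, 0, 0.15, 0, 0, 0], [0, 0, 0.125, 0, 0, 0]]}' | python3 -m creep >/dev/null
echo '{"motion": [[0, 0, 0, 0, 0, 0], [0, 0, 0, 0, 0, 0], [0, 0, 0, 0, 0, 0]]}' | python3 -m creep >/dev/null
python3 go.py 48.3 65 74 0 s
```

```text
t 33.52 pos [589.3  75.4 142.2] target [5.9182e+02 7.6230e+01 7.4000e+01 9.0000e-02] yaw 0.094 rz -0.0 d [ 2.6 -0.6 68.2] tilt [ 0. -0.] gap 47.1 q6 1.58 F [-0.7  1.2 -0. ]
```

Scaled: 20 mm is 0.1, 18 mm is 0.09.

```bash
echo '{"motion": [[0.012, -0.004, 0.1, 0, 0, 0], [0, 0, 0.1, 0, 0, 0], [0, 0, 0.09, 0, 0, 0], [0, 0, 0, 0, 0, 0], [0, 0, 0, 0, 0, 0]]}' | python3 -m creep >/dev/null; python3 go.py 48.3 65 74 0 s
echo '{"motion": [[0, 0, 0.015, 0, 0, 0], [0, 0, 0.01, 0, 0, 0], [0, 0, 0, 0, 0, 0], [0, 0, 0, 0, 0, 0]]}' | python3 -m creep >/dev/null; python3 go.py 48.3 65 74 0 s
echo '{"motion": [[0, 0, 0.01, 0, 0, 0], [0, 0, 0, 0, 0, 0], [0, 0, 0, 0, 0, 0]]}' | python3 -m creep>/dev/null;python3 go.py 48.3 65 74 0 s
```

```text
t 33.93 pos [591.9  75.8  84.4] target [5.9182e+02 7.6230e+01 7.4000e+01 9.0000e-02] yaw 0.093 rz -0.001 d [-0.  -0.4 10.4] tilt [ 0. -0.] gap 47.2 q6 1.59 F [ 0.3  0.  -0.2]
t 34.27 pos [592.   75.6  79.3] target [5.9182e+02 7.6230e+01 7.4000e+01 9.0000e-02] yaw 0.093 rz -0.001 d [-0.2 -0.7  5.3] tilt [ 0.001 -0.   ] gap 46.8 q6 1.59 F [ 0.1 -0.3 -0.1]
t 34.52 pos [591.5  75.5  76.5] target [5.9182e+02 7.6230e+01 7.4000e+01 9.0000e-02] yaw 0.093 rz -0.001 d [ 0.3 -0.7  2.5] tilt [-0. -0.] gap 47.2 q6 1.58 F [-0.5  0.9 -1.5]
```

Scaled: 2 mm is 0.01, -0.7 mm is -0.0035.

```bash
echo '{"motion": [[0, -0.0035, 0.01, 0, 0, 0], [0, 0, 0, 0, 0, 0], [0, 0, 0, 0, 0, 0]]}' | python3 -m creep>/dev/null;python3 go.py 48.3 65 74 0 s
echo '{"motion": [[0, 0, 0, 0, 0, 0], [0, 0, 0, 0, 0, 0], [0, 0, 0, 0, 0, 0]]}' | python3 -m creep 58 >/dev/null;python3 go.py 48.3 65 74 0 s
echo '{"motion": [[0, 0, -0.05, 0, 0, 0], [0, 0, -0.125, 0, 0, 0], [0, 0, -0.175, 0, 0, 0], [0, 0, -0.175, 0, 0, 0], [0, 0, -0.175, 0, 0, 0]]}' | python3 -m creep  |egrep 'force|gap'
echo '{"motion": [[-0.205, 0, 0, 0, 0, 0], [-0.205, 0, 0, 0, 0, 0], [-0.205, 0, 0, 0, 0, 0], [-0.205, 0, 0, 0, 0, 0], [-0.205, 0, 0, 0, 0, 0]]}' | python3 -m creep |egrep 'pos'
python3 - <<'E'
from h import *
a=grab('top');b=grab('side')
np.save('dial.npy',a['frame'])
b=b['frame'][120:250,180:310,::-1];a=a['frame'][110:240,180:310,::-1]
cv2.imwrite('pics/eggs.png',cv2.resize(np.hstack([a,b]),(800,400),interpolation=cv2.INTER_CUBIC))
E
```

```text
t 34.77 pos [591.5  76.3  74.4] target [5.9182e+02 7.6230e+01 7.4000e+01 9.0000e-02] yaw 0.093 rz -0.001 d [0.3 0.1 0.4] tilt [-0. -0.] gap 47.2 q6 1.59 F [ 0.8  0.1 -0.9]
t 35.02 pos [591.6  76.2  74.5] target [5.9182e+02 7.6230e+01 7.4000e+01 9.0000e-02] yaw 0.093 rz -0.001 d [0.2 0.  0.5] tilt [ 0. -0.] gap 57.7 q6 1.59 F [ 0.2  0.8 -0.7]
ft_force: [0.8, -0.0, 0.8]
finger_gap: 57.9
finger_force: 0.0
tool_pos: [385.4, 57.0, 215.0]
```

View pics/eggs.png

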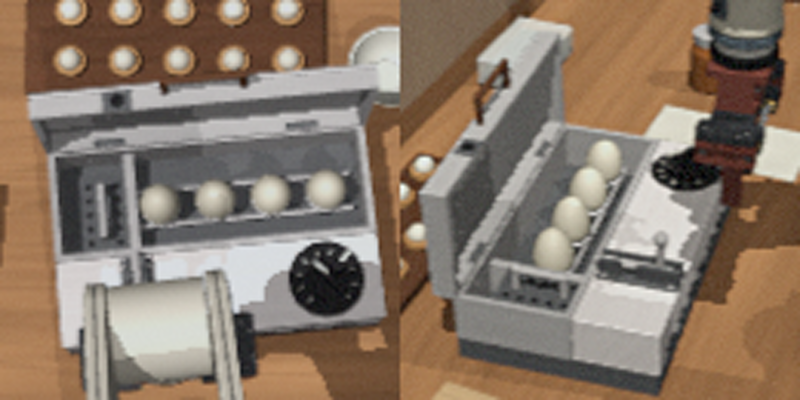

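All four eggs stand in their rings, (160,205)…(326,190) in the top half, and the box lies in the bay at (103,215). Next I'll measure the dial pointer near (320,268) and the box centre.

```bash
python3 - <<'E'
from h import *
a=grab('top'); g=cv2.cvtColor(a['frame'],cv2.COLOR_RGB2GRAY)
q=np.load('smoker.npy'); c,s=np.cos(q[2]),np.sin(q[2]); R=np.array([[c,s],[-s,c]])
sm=lambda px,z:((onz(a,px,z)[:,:2]-q[:2])@R.T).round(1)
print('box',sm([[213.5,179.9]],70), sm([[213.5,179.9]],97))
m=g<70; m[:185]=0;m[220:]=0;m[:,268:]=m[:,268:];m[:,:270]=0;m[:,303:]=0
# resample dial into smoker frame at z=96 and z=126
for z in(96,126):
    k=[]
    W=np.array([[x,y] for x in range(-108,-27) for y in range(-170,-89)],float)
    P=W@R+q[:2]; uv=proj(a,np.c_[P,np.full(len(P),z)]).astype(np.float32)
    I=cv2.remap(g,uv[:,0].reshape(81,81),uv[:,1].reshape(81,81),cv2.INTER_LINEAR)
    # I[row=x,col=y]; flip so +x up, +y left
    I=I[::-1,::-1]; rr=np.hypot(*(np.indices((81,81))-40))
    print(z,'bright inside r<20 (deg from x to +y):')
    B=I*(rr<27); ys,xs=np.nonzero(B>110); w=B[ys,xs].astype(float)
    print(len(ys), 'centroid dx,dy',40-np.average(ys,weights=w) if len(ys) else 0,40-np.average(xs,weights=w) if len(ys) else 0)
    cv2.imwrite(f'pics/d{z}.png',cv2.resize(I,(400,400),interpolation=cv2.INTER_CUBIC))
D=[cv2.imread(f'pics/d{z}.png') for z in(96,126)]; cv2.imwrite('pics/dial.png',np.hstack(D))
E
python3 go.py -68 -130 140 0 s
```

```text
box [[ 43.4 133.6]] [[ 37.5 131.8]]
96 bright inside r<20 (deg from x to +y):
112 centroid dx,dy 18.318997585329242 4.754290935195456
126 bright inside r<20 (deg from x to +y):
123 centroid dx,dy 14.109527784402577 5.4100882423086105
t 36.0 pos [384.7  56.9 215. ] target [ 4.9431e+02 -1.2881e+02  1.4000e+02  9.0000e-02] yaw 0.093 rz -0.001 d [ 91.7 195.2  75. ] tilt [-0.  0.] gap 58.1 q6 1.59 F [ 0.7 -0.   0. ]
```

View pics/dial.png

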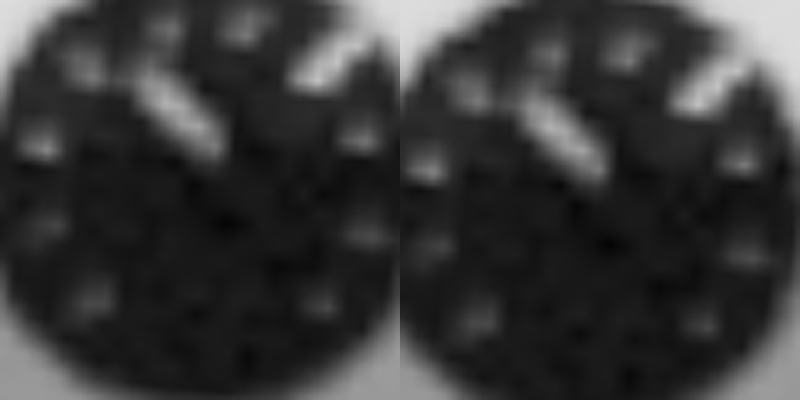

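The dial shows its pointer at about 43°, near the fourth mark, and the long mark at upper right (325,60). The marks are centred at (202,185), so the axis sits about 2–3 mm to +x of my estimate. Rotating the tool to align with the bar.

Scaled: -0.125 rad is -0.0313.

```bash
echo '{"motion": [[0, 0, 0, 0, 0, -0.0313], [0, 0, 0, 0, 0, -0.0313], [0, 0, 0, 0, 0, -0.0313], [0, 0, 0, 0, 0, -0.0313], [0, 0, 0, 0, 0, -0.0313]]}' | python3 -m creep 50 >/dev/null
echo '{"motion": [[0, 0, 0, 0, 0, -0.0313], [0, 0, 0, 0, 0, 0], [0, 0, 0, 0, 0, 0]]}' | python3 -m creep >/dev/null
python3 go.py -66.5 -130 145 0.75 s
```

```text
t 36.67 pos [388.7  57.3 215. ] target [ 495.8  -128.67  145.      0.84] yaw 0.839 rz -0.005 d [-67.8 203.6  70. ] tilt [0.001 0.001] gap 49.9 q6 0.85 F [-0.3 -0.6 -0.4]
```

Scaled: 34 mm is 0.17, -11.3 mm is -0.0565.

```bash
echo '{"motion": [[-0.0565, 0.17, 0.025, 0, 0, 0], [-0.0565, 0.17, 0.025, 0, 0, 0], [-0.0565, 0.17, 0.05, 0, 0, 0], [-0.0565, 0.17, 0.075, 0, 0, 0], [-0.0565, 0.17, 0.075, 0, 0, 0]]}' | python3 -m creep >/dev/null
echo '{"motion": [[-0.0565, 0.168, 0.1, 0, 0, 0], [0, 0, 0, 0, 0, 0], [0, 0, 0, 0, 0, 0], [0, 0, 0, 0, 0, 0]]}' | python3 -m creep >/dev/null
python3 go.py -66.5 -130 106 0.75 s
```

```text
t 37.42 pos [ 494.1 -128.8  144.3] target [ 495.8  -128.67  106.      0.84] yaw 0.84 rz -0.004 d [ 1.2  1.2 38.3] tilt [-0.    -0.001] gap 50.2 q6 0.45 F [-0.2  0.6 -0.5]
```

Scaled: 15 mm is 0.075, 7 mm is 0.035.

```bash
echo '{"motion": [[0.006, 0.006, 0.075, 0, 0, 0], [0, 0, 0.075, 0, 0, 0], [0, 0, 0.035, 0, 0, 0], [0, 0, 0, 0, 0, 0], [0, 0, 0, 0, 0, 0]]}' | python3 -m creep >/dev/null;python3 go.py -66.5 -130 106 0.75 s
echo '{"motion": [[0, 0, 0, 0, 0, 0], [0, 0, 0, 0, 0, 0], [0, 0, 0, 0, 0, 0], [0, 0, 0, 0, 0, 0], [0, 0, 0, 0, 0, 0]]}' | python3 -m creep 6 10 >/dev/null
echo '{"motion": [[0, 0, 0, 0, 0, 0], [0, 0, 0, 0, 0, 0], [0, 0, 0, 0, 0, 0]]}' | python3 -m creep >/dev/null;python3 go.py -66.5 -130 106 0.75 s
```

```text
t 37.83 pos [ 495.9 -128.1  108.1] target [ 495.8  -128.67  106.      0.84] yaw 0.843 rz -0.001 d [-0.5  0.3  2.1] tilt [0. 0.] gap 50.3 q6 0.45 F [-0.1 -0.  -0.1]
t 38.5 pos [ 496.7 -129.3  107.7] target [ 495.8  -128.67  106.      0.84] yaw 0.843 rz -0.001 d [-0.1 -1.1  1.7] tilt [0.    0.002] gap 12.9 q6 0.45 F [ 1.8 -3.9  1.4]
```

Scaled: 1.5 mm is 0.0075, 0.125 rad is 0.0313.

```bash
echo '{"motion": [[0, 0.0075, 0, 0, 0, 0], [0, 0, 0, 0, 0, 0], [0, 0, 0, 0, 0, 0.015], [0, 0, 0, 0, 0, 0.0313], [0, 0, 0, 0, 0, 0.0313]]}' | python3 -m creep >/dev/null;python3 go.py -66.5 -130 106 -0.785 s
echo '{"motion": [[0, 0, 0, 0, 0, 0.0313], [0, 0, 0, 0, 0, 0.0313], [0, 0, 0, 0, 0, 0.0313], [0, 0, 0, 0, 0, 0.0313], [0, 0, 0, 0, 0, 0.0313]]}' | python3 -m creep >/dev/null;python3 go.py -66.5 -130 106 -0.785 s
echo '{"motion": [[0, 0, 0, 0, 0, 0.0313], [0, 0, 0, 0, 0, 0.0313], [0, 0, 0, 0, 0, 0.0313], [0, 0, 0, 0, 0, 0.0313], [0, 0, 0, 0, 0, 0]]}' | python3 -m creep >/dev/null
echo '{"motion": [[0, 0, 0, 0, 0, 0.025], [0, 0, 0, 0, 0, 0], [0, 0, 0, 0, 0, 0]]}' | python3 -m creep >/dev/null;python3 go.py -66.5 -130 106 -0.785 s
```

```text
t 38.92 pos [ 496.5 -129.1  107.7] target [ 495.8  -128.67  106.     -0.69] yaw 0.527 rz 1.218 d [-0.8  0.1  1.7] tilt [-0.001 -0.002] gap 12.8 q6 0.77 F [-2.8  3.   6.1]
t 39.33 pos [ 496.3 -128.4  107.7] target [ 495.8  -128.67  106.     -0.69] yaw -0.099 rz 0.592 d [-0.2  0.5  1.7] tilt [-0.002 -0.002] gap 13.0 q6 1.39 F [-1.5  7.1  7.1]
t 40.0 pos [ 496.6 -127.7  107.7] target [ 495.8  -128.67  106.     -0.69] yaw -0.694 rz -0.003 d [-0.   1.3  1.7] tilt [-0.003 -0.002] gap 12.8 q6 1.98 F [ 0.5 12.   6.9]
```

Scaled: -40 mm is -0.2, -20 mm is -0.1, -0.125 rad is -0.0313.

```bash
echo '{"motion": [[0, 0, 0, 0, 0, 0], [0, 0, 0, 0, 0, 0], [0, 0, 0, 0, 0, 0]]}' | python3 -m creep 40 >/dev/null
echo '{"motion": [[0, 0, -0.1, 0, 0, 0], [0, 0, -0.2, 0, 0, 0], [0, 0, -0.2, 0, 0, 0], [0, 0, -0.2, 0, 0, 0], [0, 0, 0, 0, 0, -0.0313]]}' | python3 -m creep >/dev/null
for i in 1 2 3; do echo '{"motion": [[0, 0, -0.05, 0, 0, -0.0313], [0, 0, -0.05, 0, 0, -0.0313], [0, 0, 0, 0, 0, -0.0313], [0, 0, 0, 0, 0, -0.0313], [0, 0, 0, 0, 0, -0.0313]]}' | python3 -m creep >/dev/null; done
echo '{"motion": [[0, 0, 0, 0, 0, -0.0313], [0, 0, 0, 0, 0, -0.0313], [0, 0, 0, 0, 0, -0.025]]}' | python3 -m creep >/dev/null
python3 go.py 121 0 300 1.571 s
python3 - <<'E'
from h import *
a=grab('top');b=grab('side')
# lid handle: brown bar in side view and top view
q=np.load('smoker.npy'); w=lambda x,y,z:[q[0]+np.cos(q[2])*x-np.sin(q[2])*y,q[1]+np.sin(q[2])*x+np.cos(q[2])*y,z]
for t in(1.5,1.55,1.6):
    x=121-174*np.cos(t)+18*np.sin(t);z=94+174*np.sin(t)+18*np.cos(t)
    print(t,round(x),round(z),proj(a,[w(x,45,z),w(x,-45,z)]).round(1).tolist(),proj(b,[w(x,45,z),w(x,-45,z)]).round(1).tolist())
np.save('a.npy',a['frame'])
A=cv2.resize(a['frame'][120:180,210:310,::-1],(400,240),interpolation=cv2.INTER_CUBIC);B=cv2.resize(b['frame'][110:170,180:280,::-1],(400,240),interpolation=cv2.INTER_CUBIC)
C=cv2.resize(a['frame'][180:225,262:312,::-1],(400,360),interpolation=cv2.INTER_CUBIC)
D=cv2.resize(b['frame'][150:195,255:305,::-1],(400,360),interpolation=cv2.INTER_CUBIC)
cv2.imwrite('pics/lid.png',np.vstack([np.hstack([A,B]),np.hstack([C,D])]))
E
```

```text
t 42.17 pos [ 496.7 -129.9  307.2] target [670.29  18.34 300.     1.66] yaw 1.664 rz -0.001 d [131.3 186.7   7.2] tilt [ 0.    -0.001] gap 40.1 q6 -0.37 F [ 1.   0.2 -0.3]
1.5 127 269 [[232.7, 141.4], [259.1, 139.1]] [[209.8, 151.3], [218.4, 139.6]]
1.55 135 268 [[232.5, 139.0], [258.8, 136.7]] [[207.5, 151.1], [216.2, 139.4]]
1.6 144 267 [[232.3, 136.7], [258.6, 134.3]] [[205.3, 151.0], [214.0, 139.3]]
```

View pics/lid.png

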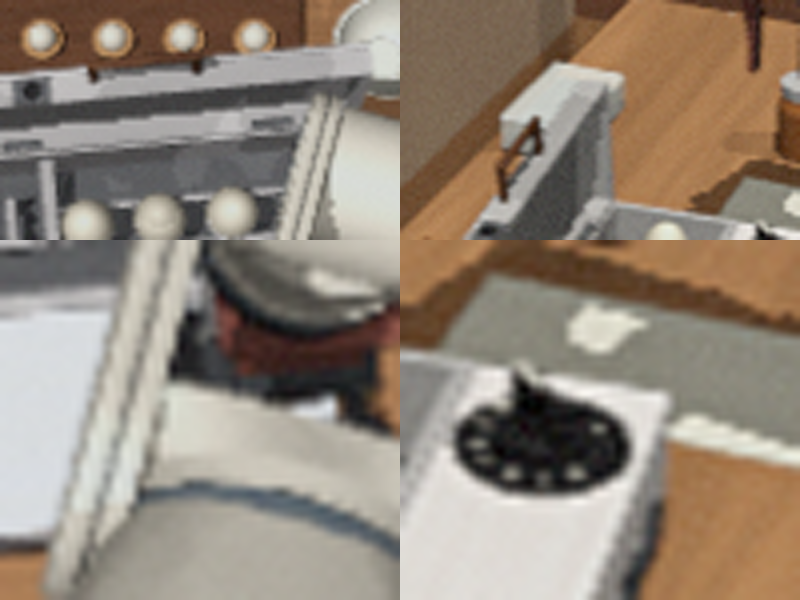

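The lid panes show the handle bar at side (502–540,155–125) and its posts in the top view at (95,75)/(198,65), so the lid angle is about 1.56. In the bottom-right pane the knob's white pointer faces away towards the long mark. I'll go over the handle.

```bash
python3 go.py 136 0 305 1.571 s; python3 -c "
import numpy as np
t=np.linspace(1.56,0,13);x=121-174*np.cos(t)+18*np.sin(t);z=94+174*np.sin(t)+18*np.cos(t)
print(x.round(1),z.round(1));print(np.c_[np.diff(x),-np.diff(z)].round(1).tolist())"
```

```text
t 42.27 pos [ 496.8 -129.9  307.2] target [685.22  19.74 305.     1.66] yaw 1.658 rz -0.007 d [131.3 201.7   2.2] tilt [ 0.    -0.001] gap 40.3 q6 -0.37 F [0.5 0.3 0. ]
[137.1 114.4  91.8  69.7  48.4  28.4  10.   -6.6 -21.1 -33.1 -42.5 -49.2
 -53. ] [268.2 268.8 266.5 261.2 253.2 242.4 229.2 213.6 196.1 176.8 156.1 134.4
 112. ]
[[-22.7, -0.6], [-22.6, 2.3], [-22.1, 5.2], [-21.2, 8.1], [-20.0, 10.7], [-18.5, 13.3], [-16.6, 15.5], [-14.4, 17.6], [-12.0, 19.3], [-9.4, 20.7], [-6.7, 21.7], [-3.8, 22.4]]
```

Careful with the scale: shifts go in shares of 200 mm and turns go in shares of 4 rad. That gives: 33.6 mm is 0.168, 21.9 mm is 0.1095.

```bash
echo '{"motion": [[0.1095, 0.168, 0, 0, 0, 0], [0.1095, 0.168, 0, 0, 0, 0], [0.1095, 0.168, 0, 0, 0, 0], [0.1095, 0.168, 0, 0, 0, 0], [0.1095, 0.168, 0, 0, 0, 0]]}' | python3 -m creep >/dev/null
echo '{"motion": [[0.1095, 0.168, 0, 0, 0, 0], [0, 0, 0, 0, 0, 0], [0, 0, 0, 0, 0, 0], [0, 0, 0, 0, 0, 0]]}' | python3 -m creep >/dev/null
python3 go.py 136 0 256 1.571 s
```

```text
t 43.02 pos [685.9  18.5 306.6] target [685.22  19.74 256.     1.66] yaw 1.656 rz -0.009 d [ 1.3 -0.6 50.6] tilt [-0.    -0.002] gap 39.9 q6 -0.08 F [-0.8 -0.   0.3]
```

Scaled: 15 mm is 0.075, 5 mm is 0.025.

```bash
echo '{"motion": [[0, 0, 0.075, 0, 0, 0], [0, 0, 0.075, 0, 0, 0], [0, 0, 0.075, 0, 0, 0], [0, 0, 0.025, 0, 0, 0], [0, 0, 0, 0, 0, 0]]}' | python3 -m creep |egrep 'pos|force'
echo '{"motion": [[0, 0, 0, 0, 0, 0], [0, 0, 0, 0, 0, 0], [0, 0, 0, 0, 0, 0], [0, 0, 0, 0, 0, 0], [0, 0, 0, 0, 0, 0]]}' | python3 -m creep 4 8 >/dev/null
echo '{"motion": [[0, 0, 0, 0, 0, 0], [0, 0, 0, 0, 0, 0]]}' | python3 -m creep >/dev/null; python3 go.py 136 0 256 1.571 s
```

```text
tool_pos: [684.9, 17.5, 256.3]
ft_force: [-1.1, 0.3, 0.6]
finger_force: 0.0
t 44.02 pos [688.   18.6 259.3] target [685.22  19.74 256.     1.66] yaw 1.658 rz -0.007 d [ 1.4 -2.7  3.3] tilt [-0.     0.004] gap 9.8 q6 -0.08 F [ 5.2 -0.3  5.6]
```

Gripping the bar (gap 9.8). Swinging the lid along its arc.

Scaled: -22.7 mm is -0.1135, 5.2 mm is 0.026.

```bash
echo '{"motion": [[0, -0.1135, -0.003, 0, 0, 0], [0, -0.113, 0.0115, 0, 0, 0], [0, -0.1105, 0.026, 0, 0, 0], [0, -0.106, 0.0405, 0, 0, 0]]}' | python3 -m creep |egrep 'pos|force|gap'
echo '{"motion": [[0, -0.1, 0.0535, 0, 0, 0], [0, -0.0925, 0.0665, 0, 0, 0], [0, -0.083, 0.0775, 0, 0, 0], [0, -0.072, 0.088, 0, 0, 0]]}' | python3 -m creep|egrep 'pos|force|gap'
python3 go.py -21 0 190 1.571 s
```

```text
tool_pos: [598.1, 10.9, 243.3]
ft_force: [5.9, -2.0, -3.8]
finger_gap: 9.9
finger_force: 8.0
tool_pos: [529.5, 4.8, 185.7]
ft_force: [13.4, -1.3, -6.7]
finger_gap: 9.7
finger_force: 8.0
t 44.68 pos [529.5   4.8 185.7] target [528.92   5.02 190.     1.66] yaw 1.658 rz -0.007 d [ 0.3 -0.6 -4.3] tilt [-0.001  0.004] gap 9.7 q6 -0.1 F [13.4 -1.3 -6.7]
```

Scaled: 21.7 mm is 0.1085, 20.7 mm is 0.1035.

```bash
echo '{"motion": [[0, -0.06, 0.0965, 0, 0, 0], [0, -0.047, 0.1035, 0, 0, 0], [0, -0.0335, 0.1085, 0, 0, 0], [0, -0.015, 0.075, 0, 0, 0], [0, 0, 0, 0, 0, 0]]}' | python3 -m creep|egrep 'pos|force|gap'
echo '{"motion": [[0, -0.004, 0.037, 0, 0, 0], [0, 0, 0.01, 0, 0, 0], [0, 0, 0, 0, 0, 0], [0, 0, 0, 0, 0, 0]]}' | python3 -m creep|egrep 'pos|force|gap'
python3 go.py -53 0 102 1.571 s
```

```text
tool_pos: [500.7, 2.3, 107.5]
ft_force: [15.6, 1.8, -8.1]
finger_gap: 10.2
finger_force: 8.0
tool_pos: [500.9, 2.4, 100.4]
ft_force: [9.7, 0.8, -2.3]
finger_gap: 9.8
finger_force: 8.0
t 45.43 pos [500.9   2.4 100.4] target [497.06   2.02 102.     1.66] yaw 1.658 rz -0.007 d [ 0.  -3.9 -1.6] tilt [-0.     0.007] gap 9.8 q6 -0.11 F [ 9.7  0.8 -2.3]
```

Scaled: 3 mm is 0.015, 2 mm is 0.01.

```bash
python3 -c "
import numpy as np;q=np.load('smoker.npy');q[0]+=3.5;np.save('smoker.npy',q)"
echo '{"motion": [[0, 0.015, 0.01, 0, 0, 0], [0, 0, 0.0075, 0, 0, 0], [0, 0, 0, 0, 0, 0], [0, 0, 0, 0, 0, 0]]}' | python3 -m creep|egrep 'pos|force|gap'
echo '{"motion": [[0, 0, 0.0075, 0, 0, 0], [0, 0, 0, 0, 0, 0], [0, 0, 0, 0, 0, 0]]}' | python3 -m creep|egrep 'pos|force|gap'
```

```text
tool_pos: [501.0, 2.6, 96.6]
ft_force: [1.8, 0.7, 6.6]
finger_gap: 10.1
finger_force: 8.0
tool_pos: [500.9, 2.6, 95.2]
ft_force: [1.1, 0.7, 6.8]
finger_gap: 9.5
finger_force: 8.0
```

Scaled: -20 mm is -0.1, -15 mm is -0.075.

```bash
echo '{"motion": [[0, 0, 0, 0, 0, 0], [0, 0, 0, 0, 0, 0], [0, 0, -0.05, 0, 0, 0], [0, 0, -0.1, 0, 0, 0], [0, 0, -0.075, 0, 0, 0]]}' | python3 -m creep 26 >/dev/null
echo '{"motion": [[0, 0, 0, 0, 0, 0], [0, 0, 0, 0, 0, 0], [0, 0, 0, 0, 0, 0], [0, 0, 0, 0, 0, 0]]}' | python3 -m creep 0 20 >/dev/null;python3 go.py -53 0 117 1.571 s
echo '{"motion": [[0, 0, 0.06, 0, 0, 0], [0, 0, 0.03, 0, 0, 0], [0, 0, 0, 0, 0, 0], [0, 0, 0, 0, 0, 0]]}' | python3 -m creep |egrep 'pos|ft_f|gap'
echo '{"motion": [[0, 0, 0.015, 0, 0, 0], [0, 0, 0, 0, 0, 0], [0, 0, 0, 0, 0, 0]]}' | python3 -m creep |egrep 'pos|ft_f|gap'
echo '{"motion": [[0, 0, 0.015, 0, 0, 0], [0, 0, 0, 0, 0, 0], [0, 0, 0, 0, 0, 0]]}' | python3 -m creep |egrep 'pos|ft_f|gap'
```

```text
t 46.77 pos [499.4   2.4 138.4] target [500.56   2.02 117.     1.66] yaw 1.658 rz -0.007 d [-0.5  1.1 21.4] tilt [ 0.    -0.002] gap 3.1 q6 -0.11 F [0.2 0.8 0.1]
tool_pos: [499.5, 2.4, 120.4]
ft_force: [-0.5, -0.1, 0.7]
finger_gap: 0.5
tool_pos: [500.3, 2.4, 118.3]
ft_force: [0.6, -0.5, -0.0]
finger_gap: 0.3
tool_pos: [500.7, 2.4, 116.9]
ft_force: [-5.1, -0.1, 17.7]
finger_gap: 0.3
```

Contact at z 116.9 with 18 N, which matches the bar top of a shut lid. Now the bolt.

Scaled: -35 mm is -0.175, -30 mm is -0.15.

```bash
echo '{"motion": [[0, 0, -0.1, 0, 0, 0], [0, 0, -0.15, 0, 0, 0], [0, 0, -0.175, 0, 0, 0], [0, 0, 0, 0, 0, 0]]}' | python3 -m creep 60 >/dev/null
python3 - <<'E'
from h import *
b=grab('side'); q=np.load('smoker.npy'); c,s=np.cos(q[2]),np.sin(q[2]); R=np.array([[c,s],[-s,c]]); print(q)
for p in([264.4,197.1],[180+260/3.077,120+238/3.077],[190+300/4,120+309/4]): print(p,((onz(b,[p],151)[:,:2]-q[:2])@R.T).round(1))
w=np.r_[q[:2]+R.T@[-105,100],151]; u=proj(b,[w])[0]; print(u)
g=b['frame']; x,y=u.round().astype(int); print(cv2.cvtColor(g,cv2.COLOR_RGB2GRAY)[y-7:y+8,x-9:x+10])
E
python3 go.py -105 100 200 1.571 s
```

```text
[5.53322900e+02 6.99068427e+00 9.38941433e-02]
[264.4, 197.1] [[-96.2 100.8]]
[264.49788755281116, 197.34806629834253] [[-96.9 102.1]]
[265.0, 197.25] [[-98.4 101. ]]
[266.87719217 197.39789053]
[[167  95  60 122 201 223 219 217 216 217 216 215 218 217 217 218 218 216
  215]
 [143  72  66 133 201 219 216 218 217 217 217 216 215 216 220 217 214 216
  213]
 [ 95  55 104 198 223 220 220 216 217 217 216 216 217 219 220 217 216 215
  217]
 [ 73  65 129 204 222 220 218 219 216 218 217 214 216 217 216 217 216 215
  217]
 [ 62 105 197 221 222 218 219 215 219 219 216 217 218 219 220 217 216 217
  218]
 [ 74 136 201 223 218 201 190 185 191 205 216 218 219 219 219 218 213 216
  222]
 [103 194 223 220 203 172 177 192 196 184 205 220 219 217 215 215 215 216
  221]
 [146 201 222 220 206 175 176 194 191 182 203 220 219 218 216 214 216 221
  220]
 [198 219 219 217 195 154 153 173 171 171 204 220 217 217 217 217 218 220
  213]
 [222 220 219 222 218 183 129 124 131 189 222 219 217 216 216 216 218 222
  195]
 [222 221 219 221 219 194 128  89 142 203 221 219 217 215 214 217 221 218
  180]
 [223 223 220 224 225 197 143 129 176 211 220 219 217 217 214 219 221 205
  156]
 [189 204 214 225 227 196 142 137 180 214 222 220 218 219 218 221 222 189
  132]
 [ 87 101 115 136 137 122 120 134 179 217 223 223 221 221 219 223 211 169
  133]
 [ 75  76  70  74  70  75 104 134 137 143 167 192 202 213 221 223 198 147
  128]]
t 47.98 pos [502.7   2.4 203.6] target [439.41  96.71 200.     1.66] yaw 1.658 rz -0.007 d [ 99.9 -54.2   3.6] tilt [-0.001  0.007] gap 27.7 q6 -0.11 F [-0.8  0.3 -0.8]
```

Scaled: 33.3 mm is 0.1665, 20 mm is 0.1.

```bash
echo '{"motion": [[0.1665, -0.085, 0, 0, 0, 0], [0.1665, -0.085, 0, 0, 0, 0], [0.1665, -0.085, 0, 0, 0, 0], [0, 0, 0.1, 0, 0, 0], [0, 0, 0, 0, 0, 0]]}' | python3 -m creep 60 >/dev/null
echo '{"motion": [[0, 0, 0, 0, 0, 0], [0, 0, 0, 0, 0, 0]]}' | python3 -m creep >/dev/null; python3 go.py -102 101 139 1.571 s
```

```text
t 48.57 pos [441.1  97.  180.2] target [442.3   97.98 139.     1.66] yaw 1.657 rz -0.008 d [ 0.8  1.3 41.2] tilt [-0.    -0.001] gap 60.0 q6 0.1 F [ 0.2 -0.7  0.3]
```

Scaled: 15 mm is 0.075, 11 mm is 0.055.

```bash
echo '{"motion": [[0.004, 0.0065, 0.075, 0, 0, 0], [0, 0, 0.075, 0, 0, 0], [0, 0, 0.055, 0, 0, 0], [0, 0, 0, 0, 0, 0], [0, 0, 0, 0, 0, 0]]}' | python3 -m creep |egrep 'pos|ft_f|gap'
echo '{"motion": [[0, 0, 0, 0, 0, 0], [0, 0, 0, 0, 0, 0], [0, 0, 0, 0, 0, 0], [0, 0, 0, 0, 0, 0], [0, 0, 0, 0, 0, 0]]}' | python3 -m creep 4 10 |egrep 'pos|ft_f|gap'
echo '{"motion": [[0, 0, 0, 0, 0, 0], [0, 0, 0, 0, 0, 0], [0, 0, 0, 0, 0, 0]]}' | python3 -m creep |egrep 'pos|ft_f|gap'; python3 go.py -105 100 139 1.571 s
```

```text
tool_pos: [442.4, 97.7, 139.3]
ft_force: [0.0, 0.5, -0.1]
finger_gap: 60.3
tool_pos: [442.2, 98.4, 139.6]
ft_force: [-0.0, -0.1, 0.5]
finger_gap: 30.0
tool_pos: [442.7, 98.5, 139.6]
ft_force: [2.6, 0.5, 1.9]
finger_gap: 16.6
t 49.65 pos [442.7  98.5 139.6] target [439.41  96.71 139.     1.66] yaw 1.658 rz -0.007 d [-1.5 -3.4  0.6] tilt [0.    0.002] gap 16.6 q6 0.11 F [2.6 0.5 1.9]
```

Scaled: 8 mm is 0.04.

```bash
echo '{"motion": [[0, 0, 0, 0, 0, 0], [0, 0, 0, 0, 0, 0], [0, 0, 0, 0, 0, 0]]}' | python3 -m creep |egrep 'pos|force|gap'
echo '{"motion": [[0, 0.04, 0, 0, 0, 0], [0, 0.04, 0, 0, 0, 0], [0, 0, 0, 0, 0, 0]]}' | python3 -m creep |egrep 'pos|force|gap'
```

```text
tool_pos: [442.4, 98.5, 139.5]
ft_force: [1.3, 0.0, 4.9]
finger_gap: 16.7
finger_force: 10.0
tool_pos: [458.4, 99.9, 139.4]
ft_force: [2.0, 0.8, 6.4]
finger_gap: 17.4
finger_force: 10.0
```

Scaled: 5 mm is 0.025.

```bash
echo '{"motion": [[0, 0, 0, 0, 0, 0], [0, 0, 0.025, 0, 0, 0], [0, 0, 0, 0, 0, 0]]}' | python3 -m creep 26 |egrep 'pos|ft_f|gap'
echo '{"motion": [[0, 0, 0, 0, 0, 0], [0, 0, 0, 0, 0, 0], [0, 0, 0, 0, 0, 0], [0, 0, 0, 0, 0, 0]]}' | python3 -m creep 4 12|egrep 'pos|force|gap'
echo '{"motion": [[0, 0.04, 0, 0, 0, 0], [0, 0.04, 0, 0, 0, 0], [0, 0.04, 0, 0, 0, 0], [0, 0, 0, 0, 0, 0]]}' | python3 -m creep |egrep 'pos|force|gap'; python3 go.py -60 100 139 1.571 s
```

```text
tool_pos: [456.4, 99.6, 133.1]
ft_force: [-0.4, 0.8, -0.2]
finger_gap: 25.9
tool_pos: [457.5, 99.7, 133.9]
ft_force: [0.5, -0.4, -4.7]
finger_gap: 16.9
finger_force: 12.0
tool_pos: [483.6, 102.1, 134.0]
ft_force: [0.6, 0.5, -5.9]
finger_gap: 16.7
finger_force: 12.0
t 51.07 pos [483.6 102.1 134. ] target [484.21 100.92 139.     1.66] yaw 1.658 rz -0.007 d [-1.2  0.5 -5. ] tilt [0.    0.001] gap 16.7 q6 0.1 F [ 0.6  0.5 -5.9]
```

Scaled: 3 mm is 0.015, -2 mm is -0.01.

```bash
echo '{"motion": [[0, 0.015, -0.01, 0, 0, 0], [0, 0.0075, 0, 0, 0, 0], [0, 0, 0, 0, 0, 0], [0, 0, 0, 0, 0, 0]]}' | python3 -m creep |egrep 'pos|force|gap'
echo '{"motion": [[0, 0.01, 0, 0, 0, 0], [0, 0, 0, 0, 0, 0], [0, 0, 0, 0, 0, 0]]}' | python3 -m creep |egrep 'pos|force|gap'
```

```text
tool_pos: [484.9, 102.0, 135.5]
ft_force: [-3.8, 0.3, -14.9]
finger_gap: 17.2
finger_force: 12.0
tool_pos: [485.5, 102.0, 135.5]
ft_force: [-9.3, -0.2, -9.5]
finger_gap: 17.2
finger_force: 12.0
```

Scaled: 3 mm is 0.015.

```bash
echo '{"motion": [[0, 0.015, 0, 0, 0, 0], [0, 0, 0, 0, 0, 0], [0, 0, 0, 0, 0, 0]]}' | python3 -m creep |egrep 'pos|force|gap'
echo '{"motion": [[0, 0.015, 0, 0, 0, 0], [0, 0, 0, 0, 0, 0], [0, 0, 0, 0, 0, 0]]}' | python3 -m creep |egrep 'pos|force|gap'
```

```text
tool_pos: [486.2, 102.1, 135.3]
ft_force: [-16.6, -0.7, -1.8]
finger_gap: 17.0
finger_force: 12.0
tool_pos: [487.0, 102.1, 135.2]
ft_force: [-24.0, -0.9, 5.3]
finger_gap: 17.8
finger_force: 12.0
```

```bash
echo '{"motion": [[0, -0.015, -0.005, 0, 0, 0], [0.0335, 0, 0.0025, 0, 0, 0], [0.033, 0, 0.0075, 0, 0, 0], [0.0315, 0, 0.0125, 0, 0, 0], [0.029, 0, 0.017, 0, 0, 0]]}' | python3 -m creep |egrep 'pos|force|gap'
echo '{"motion": [[0.026, 0, 0.021, 0, 0, 0], [0.023, 0, 0.0245, 0, 0, 0], [0.0185, 0, 0.028, 0, 0, 0], [0, 0, 0, 0, 0, 0]]}' | python3 -m creep |egrep 'pos|force|gap'; python3 go.py -60 138.5 115 1.571 s
```

```text
tool_pos: [484.0, 127.2, 128.8]
ft_force: [-17.3, -3.2, 2.1]
finger_gap: 16.9
finger_force: 12.0
tool_pos: [482.5, 141.3, 113.4]
ft_force: [-16.7, 0.2, -0.1]
finger_gap: 17.0
finger_force: 12.0
t 52.9 pos [482.5 141.3 113.4] target [480.6  139.26 115.     1.66] yaw 1.658 rz -0.007 d [-1.8 -2.1 -1.6] tilt [-0.001 -0.011] gap 17.0 q6 0.17 F [-16.7   0.2  -0.1]
```

Scaled: 6.4 mm is 0.032, 6 mm is 0.03.

```bash
echo '{"motion": [[0.015, 0, 0.03, 0, 0, 0], [0.01, 0, 0.032, 0, 0, 0], [0, 0, 0, 0, 0, 0]]}' | python3 -m creep |egrep 'pos|force|gap'
echo '{"motion": [[0, 0, 0, 0, 0, 0], [0, 0, 0, 0, 0, 0], [0, 0, -0.075, 0, 0, 0], [0, 0, -0.125, 0, 0, 0], [0, 0, 0, 0, 0, 0]]}' | python3 -m creep 40 |egrep 'pos|ft_f'
echo '{"motion": [[0, 0, 0, 0, 0, 0], [0, 0, 0, 0, 0, 0], [0, 0, 0, 0, 0, 0], [0, 0, 0, 0, 0, 0], [0, 0, 0, 0, 0, 0]]}' | python3 -m creep 0 |egrep 'pos|ft_f|gap'; python3 go.py -60 145 118 1.571 s
```

```text
tool_pos: [482.1, 146.0, 100.9]
ft_force: [-17.2, 1.3, -1.1]
finger_gap: 16.9
finger_force: 12.0
tool_pos: [492.2, 147.7, 147.3]
ft_force: [0.8, 0.2, -0.6]
tool_pos: [487.2, 146.3, 141.7]
ft_force: [-0.1, -0.5, -0.4]
finger_gap: 10.1
t 53.98 pos [487.2 146.3 141.7] target [479.99 145.73 118.     1.66] yaw 1.658 rz -0.007 d [ 0.1 -7.3 23.7] tilt [-0.    -0.001] gap 10.1 q6 0.18 F [-0.1 -0.5 -0.4]
```

Scaled: 12 mm is 0.06, -5 mm is -0.025.

```bash
echo '{"motion": [[0, -0.025, 0, 0, 0, 0], [0, 0, 0.06, 0, 0, 0], [0, 0, 0.02, 0, 0, 0], [0, 0, 0.015, 0, 0, 0], [0, 0, 0, 0, 0, 0]]}' | python3 -m creep |egrep 'pos|ft_f|gap'
echo '{"motion": [[0, 0, 0.0125, 0, 0, 0], [0, 0, 0.01, 0, 0, 0], [0, 0, 0, 0, 0, 0]]}' | python3 -m creep |egrep 'pos|ft_f|gap'
echo '{"motion": [[0, 0, 0.01, 0, 0, 0], [0, 0, 0, 0, 0, 0], [0, 0, 0, 0, 0, 0]]}' | python3 -m creep |egrep 'pos|ft_f|gap'
```

```text
tool_pos: [481.9, 145.9, 122.6]
ft_force: [0.5, 0.3, -0.7]
finger_gap: 0.2
tool_pos: [482.5, 146.0, 118.6]
ft_force: [0.2, -0.0, 0.5]
finger_gap: 0.4
tool_pos: [482.8, 146.1, 117.3]
ft_force: [-1.0, 0.6, 6.2]
finger_gap: 0.2
```

Scaled: -40 mm is -0.2, -35 mm is -0.175.

```bash
echo '{"motion": [[0, 0, 0.01, 0, 0, 0], [0, 0, 0, 0, 0, 0], [0, 0, -0.05, 0, 0, 0], [0, 0, -0.175, 0, 0, 0], [0, 0, -0.2, 0, 0, 0]]}' | python3 -m creep |egrep 'pos|ft_f|gap'
echo '{"motion": [[0, -0.2, 0, 0, 0, 0], [0.15, -0.1, -0.1, 0, 0, 0], [0.175, 0, -0.1, 0, 0, 0], [0.175, 0, 0, 0, 0, 0], [0.175, 0, 0, 0, 0, 0]]}' | python3 -m creep |egrep 'pos|ft_f'
echo '{"motion": [[0.175, 0, 0, 0, 0, 0], [0.175, 0, 0, 0, 0, 0], [0.175, 0, 0, 0, 0, 0], [0, 0, 0, 0, 0, 0], [0, 0, 0, 0, 0, 0]]}' | python3 -m creep |egrep 'pos|ft_f'
python3 - <<'E'
from h import *
a=grab('top'); g=cv2.cvtColor(a['frame'],cv2.COLOR_RGB2GRAY); q=np.load('smoker.npy'); c,s=np.cos(q[2]),np.sin(q[2]); R=np.array([[c,s],[-s,c]])
W=np.array([[x,y] for x in range(-108,-27) for y in range(-170,-89)],float); P=W@R+q[:2]
uv=proj(a,np.c_[P,np.full(len(P),126)]).astype(np.float32)
I=cv2.remap(g,uv[:,0].reshape(81,81),uv[:,1].reshape(81,81),cv2.INTER_LINEAR)[::-1,::-1]
print(I[::4,::4])
n,l,st,ce=cv2.connectedComponentsWithStats((I>95).astype(np.uint8))
for i in range(1,n):
    ys,xs=np.nonzero(l==i)
    if 8<len(xs)<400:
        ev,V=np.linalg.eigh(np.cov(xs,ys)); d=V[:,1]; print('c',(40-ce[i]).round(1),len(xs),'axis deg (x->+y)',np.degrees(np.arctan2(-d[0],-d[1])).round(0)%180, ev.round(1))
b=grab('side')
for t in(0,.03,.1):
    x=121-174*np.cos(t);z=94+174*np.sin(t)+18
    p=np.array([[x,45],[x,-45]])@R+q[:2]; print(t,proj(b,np.c_[p,[z,z]]).round(1).tolist(),proj(a,np.c_[p,[z,z]]).round(1).tolist())
hsv=cv2.cvtColor(b['frame'],cv2.COLOR_RGB2HSV); sub=b['frame'][165:215,220:280]
m=((hsv[...,1]>110)&(hsv[...,2]<140)).astype(np.uint8); m[:165]=0;m[212:]=0;m[:,:225]=0;m[:,285:]=0
n,l,st,ce=cv2.connectedComponentsWithStats(m); print([ (st[i].tolist(),ce[i].round(1).tolist()) for i in range(1,n) if st[i,4]>8])
w=np.array([[-60,145]])@R+q[:2]; print('ball expected',proj(b,[[*w[0],109]]))
u,v=proj(b,[[*w[0],109]])[0].round().astype(int); print(cv2.cvtColor(b['frame'],cv2.COLOR_RGB2GRAY)[v-6:v+7,u-9:u+10])
E
```

```text
tool_pos: [480.6, 145.4, 199.0]
ft_force: [1.4, 0.4, -0.5]
finger_gap: 0.2
tool_pos: [411.2, 276.9, 241.8]
ft_force: [1.0, -0.1, -0.5]
tool_pos: [401.3, 381.2, 239.6]
ft_force: [-0.1, 0.0, -0.3]
[[217 214 207 202 204 202 164 152 157 152 132 134 152 191 207 214 218 219
  218 218 217]
 [219 219 217 206 165 114  67  42  41  34  43  41  48  75 120 179 209 217
  219 219 218]
 [217 214 202 148  78  44  39  46  47  36  40  50  50  41  51  92 152 197
  215 218 219]
 [212 179  90  54  44  41  47  78  79  37  49  80  82  51  40  52 110 174
  204 216 218]
 [192  92  51  58  50  40  47  78  78  37  54  86  56  37  40  92 159 178
  155 199 217]
 [134  50  59  98  87  45  40  46  48  38  34  35  33  53  99 163 179 107
   83 153 208]
 [ 58  40  46  89 110  65  40  40  39  38  36  33  44 115 182 172  81  37
   44 107 189]
 [ 40  40  43  40  38  37  39  38  36  36  34  42  98 167 165  66  27  25
   34  73 160]
 [ 41  52  51  42  38  36  39  35  37  35  36  97 151 147  84  19  22  54
   54  47 132]
 [ 55  95  87  48  36  40  41  37  34  35  62 135 144  71  28  23  59 105
   85  48 109]
 [ 47  74  74  
[... 2157 characters left out ...]
  61  60  63  57  76  96  86  67  55  46  40
   39]
 [ 42  84  98  75  35  39  40  41  35  40  52  84  91 124 136 115  93  75
   61]
 [ 45  74  96  73  45  36  34  43  35  39  45 101 113 125 130 135 149 125
  116]
 [ 35  33  46  44  36  33  42  29  36  33  42  97  86  89 106 107 104  91
   98]
 [ 40  28  36  41  41  46  40  35  35  36  29  60 105 170 195 196 178 150
  136]
 [ 61  40  38  45  36  44  41  41  41  36  27  84 200 231 230 228 227 225
  229]
 [ 75  43  42  34  32  46  44  41  37  35  43  95 148 201 225 225 224 220
  223]
 [ 68  42  40  34  33  41  45  41  41  40  91 129 137 147 201 223 223 221
  220]
 [ 74  38  40  39  26  44  48  42  44  39  96 129 137 144 202 223 220 219
  219]]
```

The pointer now lies along the long mark, at about 45–46°. The lid was pressed to its stop, and the bolt is across with its handle down. Handing in.

```bash
python3 -c "
from plant import manip
print(manip.read_state()['time_s'], manip.sign_off())"
```

```text
the job is handed in; nothing more can be done
56.25 None
```

I handed the job in at 56 s: the chip box is in its bay, all four eggs stand in the rings, the lid is shut and bolted with its handle down, and the thermostat is on the long mark; I had no clear camera view of the shut lid, bolt or eggs at the end (lid and bolt judged from contact forces), and no verdict came back.

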